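Shut up the tool chest

ROBOT

A 6-joint arm with a two-finger parallel gripper is mounted at the origin on a cart in front of the work surface, level with it; the furniture and walls round the work are solid. World frame = base frame: x ahead of the robot, y to its left, z up, the work surface at z = 0. Lengths are in m, angles in rad, forces in N, time in s.
With the tool pointing down it reaches from about 0.3 to 1 m from the base axis. Payload 5.1 kg.
Tool frame: the origin (TCP) lies midway between the tips of the shut fingers; the grasp point (between the pads) lies 19 mm behind it; z points along the fingers, y is the direction in which the jaws open and shut (so a half turn about z gives the same grasp; the last joint's range is limited). The gripper opens to 95 mm and grips with 3 to 60 N. Pads are 20 mm wide; open, the fingers measure 119 mm over their backs; the gripper's body (75 mm by 180 mm) begins 59 mm behind the grasp point.
Start: joints at [1.051, 0.124, 1.65, -0, 1.367, -0.083], TCP at [0.275, 0.589, 0.185] pointing down, gripper open.
Joint ranges: [-2.61, 2.61], [-1.02, 2.33], [0.03, 2.71], [-1.35, 4.49], [0.32, 2.68], [-2.91, 2.91]. Speed limits (rad/s): [2.57, 2.57, 3.14, 3.14, 3.14, 3.14].

INTERFACE

Orientations are given as a unit quaternion [x, y, z, w].
In Python, from station import bot, imaging gives the robot as it stands.
- The arm moves only by the shell command python3 -m pendant 'ROWS' [OPENING] [FORCE]. ROWS is a JSON object of lists of equal length, an entry for each row: "offset": the shift along the tool's x, y, z in units of 50 mm (1.0 is 50 mm), a list of three; "turn": the turn about the tool's z in units of 6 degrees (1.0 is 6 degrees). A call has 1 to 20 rows; each row is the pose to reach, as a shift and turn from the pose commanded when the call began, along the tool's axes at that moment; what a row does not reach only later rows make up. A row lasts 1/10 s, in which the tool goes at most 50 mm and 8.59 degrees, less where a joint would pass 70% of its speed; a pose out of reach is approached as far as the arm can. A call with a gripper value outside its range is refused whole. OPENING is the finger opening in mm, from 0 to 95.1, set as the call begins (- or left out, the last holds). The fingers move at their own pace and stop on an object; FORCE is the grip in N (left out, the last holds). Time passes only in rows, so rows that repeat a pose let the fingers close. It gives the time, the measured TCP pose, the force and the opening at its end, in the units of the state.
- bot.observe(): the state, without advancing time (a new reading comes with each control period).
- imaging.capture(name): name is "side" or "top"; returns the picture (480x640x3 uint8, blue, green, red); there is no depth.
- imaging.get_calibration(name): a dict with "K" (3x3 intrinsics, pixels), "world_from_camera" (4x4, takes a point from camera to world coordinates). Camera axes: x right, y up, looking along -z (the intrinsics and any distortion apply to the point x, -y, -z); pixel columns grow to the right and rows downward; lengths in m; the calibration is good to about 2 mm. A picture is of the moment at which its call begins. get_calibration takes no time and is no camera call.
- bot.sign_off(): hands the job in, once; it reports no verdict.
Trained networks look in the newest picture that a camera, given by its name, has taken for a name from the list of things; names that differ only in an ending like _2 or _b are one class to them, and where a whole thing is asked for, a point or a joint stands for the part that bears it (a point fixed in the world has none). Each returns a list of dicts, best first, with "p" (0 to 1); they miss things now and then, are a little off and sometimes report something else, mostly with a low value. They report only what shows in the picture. A call takes as long as a camera call.
- imaging.regions_of(camera, name): "mask" (480x640 bool, what is visible of it) and "box" ([left, top, width, height] in pixels, round what is visible of it).
The state is a dict: "time_s": time; "joint_pos": joint angles; "joint_velocities": joint speeds; "joint_torque": joint torques, N m; "eef_pos": TCP position; "eef_rot": TCP orientation; "ft_force": force on the tool from outside, world axes, zero at the start; "torque": the same for the moment, N m; "opening": finger opening in m.
Only numpy, scipy, OpenCV 4.12 (cv2) and the standard library are available. Lean on these libraries where they do the work, as an engineer would, in place of code of your own. Each camera call takes 0.05 s, during which the arm holds its last target.

TASK

The nearer of the two wooden tool chests, the one right in front of the robot, has been left open. With the fingertips, first push its drawer fully home, then tip the lid over from behind and ease it down until it lies shut, without slamming either. Only push: grasp and lift nothing, do not shove the chest along the table, and leave the things around it where they are.

Things in the scene. Friction and masses are not known exactly. Their poses are not given: they have to be found in the camera images.
- chest: the nearer wooden tool chest (a like one stands far back on the left: ignore it), 174 x 248 x 143 mm, loose on the table, about 2 kg; slides above some 8 N. Origin: centre of its underside; x points from its front (roughly facing the robot) to its back, y along its width, z up. Shut top at z = 140 mm, walls to 130; front wall face x = -68, lid overhang -72, foot strip (8 high) -74, back face +82. A few tools fixed in tray and drawer belong to it
- chest_drawer (a joint): opening of the drawer in m: 0 = fully home, 0.1 = right out; it slides out of the lower front of the chest along the chest's -x. The drawer's front board is 219 mm wide, from z = 10 to 60 mm, its outer face at chest x = -67 mm when home; it stays where it is left and needs about 1 N to push
- drawer_knob (a point): foremost point of the drawer's round knob (16 mm across, standing 20 mm proud of the board) in the middle of the drawer's front; moves with the drawer. At chest (-87, 0, 35) mm when home
- chest_lid (a joint): opening angle of the lid in rad: 0 = shut and flat, 1.57 = standing upright, 1.6 = its stop. Its hinge has friction: at rest it stays put above about 1 rad; lower down it may sink slowly by its own weight. Less than 2 N at its free edge moves it
- lid_hinge (a point): middle of the lid's hinge axis, which runs along the chest's y at the top of the back: chest (85, 0, 130.5) mm; fixed to the chest
- lid_edge (a point): middle of the lid's free edge, on its outer face (up when shut, away from the robot when open); moves with the lid, 157 mm from the hinge. The lid is a board 154 mm deep, 246 wide, 10 thick; its outer face lies 9.5 mm outside the hinge axis. At chest (-72, 0, 140) mm when shut
- rib_rubber: bystander: flat kidney-shaped rubber rib, 45 x 90 x 5 mm, on the table to the left of the chest; origin under its centre
- cone_plug: bystander: small turned wooden cone standing on its broad end, 23 mm across, 28 mm high, to the right of the chest; origin under its centre
- stamp: bystander: standing plaster stamp, 31 mm across, 53 mm high, to the right of the chest's front; origin under its centre
- rib_wood: bystander: flat kidney-shaped wooden rib, 45 x 90 x 6 mm, near the table's front edge, well to the right; origin under its centre
- clay_twist: bystander: folded scrap of clay, 19 x 51 x 14 mm, to the right of the chest; origin under its centre

How it is judged:
By the outcome, as a careful person would: the job done as asked, in the order asked, and still so for the second after the job is handed in, with the robot touching nothing.
It also fails if it takes over 48 s, if anything falls off the work surface, if the arm or the gripper's body presses on something with over 40 N, if the wrist force passes 120 N, or if a joint passes its speed limit or range.

## Working session

There is one attempt and no reset: what is moved stays moved. The work goes in short steps, Python scripts to look and compute and a shell command to move; the robot and the scene stay as the last step left them, time stands still between calls to the robot, and variables do not carry over. Pictures are saved under pics/ and viewed, and the job is handed in when it is done.

```bash
ls; mkdir -p pics
python3 - <<'E'
from station import bot, imaging
import cv2
for n in("side","top"):
    cv2.imwrite(f"pics/{n}0.png",imaging.capture(n))
    c=imaging.get_calibration(n);print(n,c)
print(bot.observe())
E
```

```text
pics
side {'K': array([[450.29126032,   0.        , 312.77435222],
       [  0.        , 450.29126032, 240.09020176],
       [  0.        ,   0.        ,   1.        ]]), 'world_from_camera': array([[ 0.84680367,  0.27376381, -0.45604487,  0.01000015],
       [-0.5316909 ,  0.46001873, -0.71111712, -0.89751034],
       [ 0.01511105,  0.84465149,  0.53510327,  0.8017684 ],
       [ 0.        ,  0.        ,  0.        ,  1.        ]])}
top {'K': array([[466.02776254,   0.        , 321.0436425 ],
       [  0.        , 466.02776254, 236.48421285],
       [  0.        ,   0.        ,   1.        ]]), 'world_from_camera': array([[ 0.02964393,  0.97567876, -0.21719159,  0.35341001],
       [-0.99955939,  0.02926204, -0.00497497,  0.02247544],
       [ 0.0015015 ,  0.21724338,  0.97611632,  1.19196621],
       [ 0.        ,  0.        ,  0.        ,  1.        ]])}
{'time_s': 0.1, 'joint_pos': array([ 1.05143709e+00,  1.24403594e-01,  1.65152977e+00,  3.09631665e-05,
        1.36750638e+00, -8.26119837e-02]), 'joint_velocities': array([-0.00034864, -0.00127103, -0.00390473, -0.00098127,  0.00081213,
       -0.00069804]), 'joint_torque': array([ 7.09598362e-05, -4.18887162e+01, -3.61094034e+01,  7.76234153e-02,
        4.62333206e-02, -1.00455329e-04]), 'eef_pos': array([0.27465523, 0.58842256, 0.18423805]), 'eef_rot': array([ 2.16645136e-01,  9.76249984e-01, -8.77535533e-04, -2.88274996e-04]), 'ft_force': array([ 0.2960512 , -0.61171331,  0.51161679]), 'torque': array([0.01875483, 0.01524287, 0.04254668]), 'opening': 0.09494836772461804}
```

View pics/side0.png

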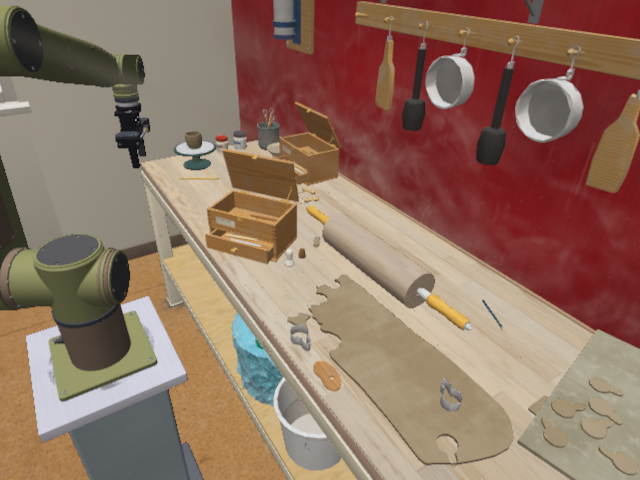

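View pics/top0.png

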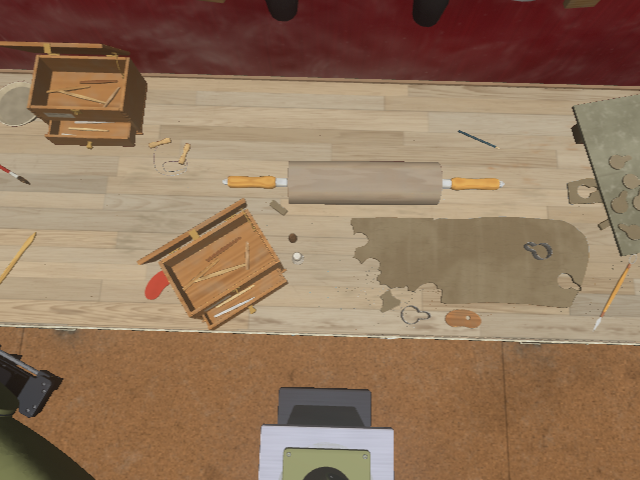

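```bash
cat > h.py <<'E'
import numpy as np, cv2
from station import bot, imaging
def proj(n,P):
    c=imaging.get_calibration(n);T=c["world_from_camera"];K=c["K"]
    q=(np.atleast_2d(P)-T[:3,3])@T[:3,:3]; q=q*[1,-1,-1]
    u=q@K.T; return u[:,:2]/u[:,2:]
def ray(n,px,z):
    c=imaging.get_calibration(n);T=c["world_from_camera"];K=c["K"]
    d=np.linalg.inv(K)@[px[0],px[1],1]; d=T[:3,:3]@(d*[1,-1,-1]); o=T[:3,3]
    return o+d*(z-o[2])/d[2]
def crop(n,x,y,w,h,s,name,im=None):
    if im is None: im=imaging.capture(n)
    cv2.imwrite(f"pics/{name}.png",cv2.resize(im[y:y+h,x:x+w],None,fx=s,fy=s,interpolation=cv2.INTER_CUBIC))
E
python3 - <<'E'
from h import *
crop("top",130,190,180,145,4,"topc1",cv2.imread("pics/top0.png"))
crop("side",195,140,140,140,4,"sidec1",cv2.imread("pics/side0.png"))
for cam in("top","side"):
  for n in("chest","chest_drawer","drawer_knob","chest_lid","rib_rubber","cone_plug","stamp","rib_wood","clay_twist"):
    for r in imaging.regions_of(cam,n)[:2]:
        ys,xs=np.nonzero(r["mask"]); print(cam,n,round(r["p"],2),r["box"],xs.mean().round(1),ys.mean().round(1),ray(cam,(xs.mean(),ys.mean()),0.01).round(3))
E
```

```text
top chest 0.8 [136.5, 199.2, 152.0, 128.8] 221.3 266.0 [0.531 0.282 0.01 ]
top chest_drawer 0.76 [202.3, 265.8, 86.4, 64.3] 244.9 299.5 [0.448 0.216 0.01 ]
top drawer_knob 0.74 [202.5, 267.3, 85.2, 63.7] 245.3 299.5 [0.448 0.215 0.01 ]
top rib_rubber 0.66 [141.4, 269.6, 27.5, 32.5] 156.1 285.8 [0.476 0.443 0.01 ]
top rib_rubber 0.16 [203.5, 264.4, 85.4, 67.6] 245.0 299.5 [0.448 0.215 0.01 ]
top cone_plug 0.46 [291.0, 231.5, 7.5, 12.0] 292.7 237.6 [0.611 0.102 0.01 ]
top rib_wood 0.8 [448.7, 311.2, 30.9, 14.4] 463.2 318.5 [ 0.417 -0.333  0.01 ]
side chest 0.57 [205.5, 150.9, 92.5, 111.5] 254.8 208.8 [0.616 0.446 0.01 ]
side chest_drawer 0.78 [202.5, 227.4, 71.9, 36.6] 239.9 246.4 [0.464 0.242 0.01 ]
side chest_drawer 0.49 [206.9, 147.9, 91.8, 112.7] 254.4 209.0 [0.614 0.445 0.01 ]
side drawer_knob 0.86 [206.5, 231.0, 68.3, 34.3] 239.9 245.9 [0.465 0.245 0.01 ]
side chest_lid 0.62 [221.3, 145.9, 75.9, 58.5] 261.1 174.8 [0.771 0.705 0.01 ]
side cone_plug 0.44 [297.7, 250.4, 6.1, 10.9] 300.9 254.0 [0.609 0.105 0.01 ]
side cone_plug 0.2 [205.3, 147.6, 93.7, 112.0] 254.8 208.9 [0.615 0.445 0.01 ]
side rib_wood 0.82 [310.2, 362.2, 29.1, 29.9] 326.6 375.1 [ 0.412 -0.338  0.01 ]
side clay_twist 0.42 [313.2, 235.0, 6.2, 10.7] 316.1 241.9 [0.688 0.14  0.01 ]
```

View pics/topc1.png

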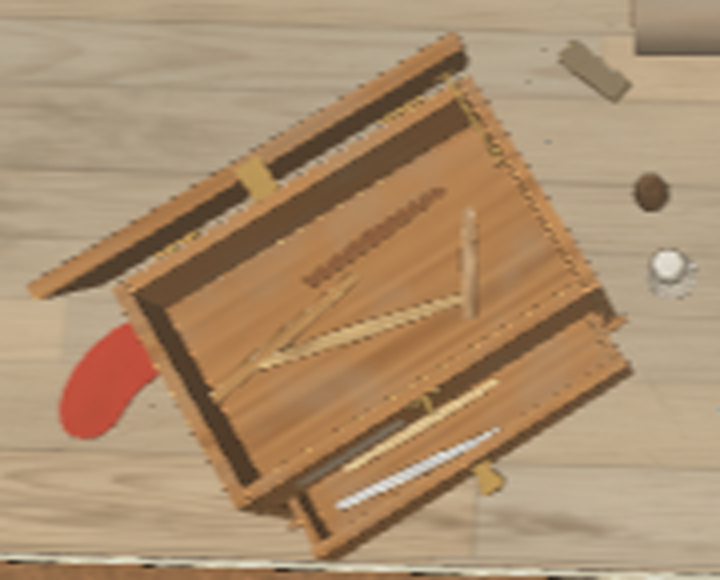

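View pics/sidec1.png

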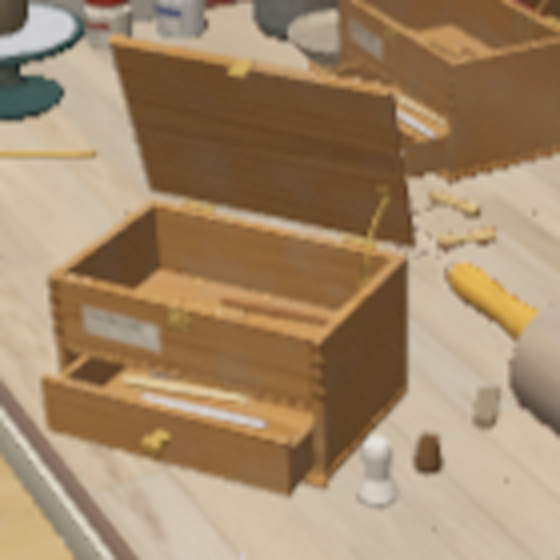

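```bash
cat > fit.py <<'E'
from h import *
from scipy.optimize import least_squares
T=lambda a,b:np.array([a/4+130,b/4+190]); S=lambda a,b:np.array([a/4+195,b/4+140])
def world(p,c):
    x,y,t=p[:3]; return np.array([x+c[0]*np.cos(t)-c[1]*np.sin(t), y+c[0]*np.sin(t)+c[1]*np.cos(t), c[2]])
def lidpt(a,r,n,y): # r from hinge toward edge, n outward
    return (0.085-r*np.cos(a)+n*np.sin(a), y, 0.1305+r*np.sin(a)+n*np.cos(a))
obs=[]
def A(cam,px,f): obs.append((cam,px,f))
for cam,F,pts in (("top",T,[(120,288),(467,80),(243,508),(600,290)]),("side",S,[(152,205),(405,258),(52,278),(318,340)])):
    for q,(X,s) in zip(pts,[(.082,1),(.082,-1),(-.068,1),(-.068,-1)]):
        A(cam,F(*q),lambda p,X=X,s=s:(X,s*p[3],.13))
A("top",T(490,480),lambda p:(-.083-p[4],0,.037)); A("side",S(152,441),lambda p:(-.087-p[4],0,.035))
A("top",T(318,553),lambda p:(-.067-p[4],.1095,.06)); A("top",T(631,368),lambda p:(-.067-p[4],-.1095,.06))
A("side",S(43,377),lambda p:(-.067-p[4],.1095,.06));A("side",S(292,440),lambda p:(-.067-p[4],-.1095,.06))
A("side",S(112,40),lambda p:lidpt(p[5],.157,.0,.123));A("side",S(392,98),lambda p:lidpt(p[5],.157,.0,-.123))
A("top",T(30,285),lambda p:lidpt(p[5],.157,.0095,.123));A("top",T(453,35),lambda p:lidpt(p[5],.157,.0095,-.123))
f=lambda p:np.concatenate([(proj(c,world(p,g(p)))[0]-px) for c,px,g in obs])
r=least_squares(f,[.52,.28,.5,.12,.05,1.5],loss="soft_l1")
p=r.x
if __name__=="__main__":
    print(p.round(4),np.degrees(p[2]));print(f(p).reshape(-1,2).round(1).tolist())
    print("hinge",world(p,(.085,0,.1305)),"edge",world(p,lidpt(p[5],.157,.0095,0)),"knob",world(p,(-.087-p[4],0,.035)))
    print("board top L/R",world(p,(-.067-p[4],.1095,.06)),world(p,(-.067-p[4],-.1095,.06)))
    for n,px in (("stamp",T(668,285)),("cone",T(651,195)),("clay",T(595,72)),("rubber",T(115,380))): print(n,ray("top",px,.01).round(3))
E
python3 fit.py
```

```text
[0.5172 0.2548 0.5951 0.1166 0.0333 1.3198] 34.095592398104074
[[-0.0, -0.6], [0.5, -0.8], [0.8, 0.1], [0.2, -0.3], [0.3, -1.1], [-0.3, -0.4], [-0.8, -0.1], [-0.7, 0.7], [0.5, -0.0], [-0.3, 2.0], [-0.8, 0.2], [-0.7, -2.5], [-0.3, -0.2], [-0.7, 0.6], [-1.6, 0.1], [-0.6, -0.9], [-0.4, 0.2], [1.7, -1.3]]
hinge [0.58759923 0.30248825 0.1305    ] edge [0.56292492 0.28578526 0.28493911] knob [0.4175616  0.18738319 0.035     ]
board top L/R [0.37274068 0.28927203 0.06      ] [0.49550666 0.10791737 0.06      ]
stamp [0.549 0.088 0.01 ]
cone [0.608 0.102 0.01 ]
clay [0.69  0.142 0.01 ]
rubber [0.478 0.437 0.01 ]
```

```bash
cat > go.py <<'E'
from h import *
from scipy.spatial.transform import Rotation as R
from fit import p, world
def to(cx,cy,z,verbose=True):
    s=bot.observe(); M=R.from_quat(s["eef_rot"]).as_matrix()
    w=world(p,(cx,cy,z)); d=(M.T@(w-s["eef_pos"]))/.05
    want=np.degrees(p[2])+180; have=np.degrees(np.arctan2(M[1,0],M[0,0]))
    print("target",w.round(4),"offset",d.round(3),"turn",round(((have-want+180)%360-180)/6,3))
def st():
    s=bot.observe(); q=s["eef_pos"]-np.array([p[0],p[1],0]); c,n=np.cos(p[2]),np.sin(p[2])
    print("t",round(s["time_s"],2),"chest-frame tcp mm",(1e3*np.array([c*q[0]+n*q[1],-n*q[0]+c*q[1],q[2]])).round(1),"F",s["ft_force"].round(2),"Fx",round(c*s["ft_force"][0]+n*s["ft_force"][1],2))
E
python3 -c "
from go import *
to(-.15,0,.185);st()"
```

```text
Traceback (most recent call last):
  File "go.py", line 3, in <module>
    from fit import p, world
  File "fit.py", line 19, in <module>
    r=least_squares(f,[.52,.28,.5,.12,.05,1.5],loss="soft_l1")
  File "fit.py", line 18, in <lambda>
    f=lambda p:np.concatenate([(proj(c,world(p,g(p)))[0]-px) for c,px,g in obs])
                                ~~~~^^^^^^^^^^^^^^^^^
  File "h.py", line 4, in proj
    c=imaging.get_calibration(n);T=c["world_from_camera"];K=c["K"]
ValueError: time passes only in moves, steps and waits
```

```bash
python3 - <<'E'
from fit import *
ims={n:cv2.imread(f"pics/{n}0.png") for n in("top","side")}
# overlay
def seg(im,n,a,b,col):
    q=proj(n,np.array([world(p,a),world(p,b)]));q=((q-off)*4+2).astype(int);cv2.line(im,tuple(map(int,q[0])),tuple(map(int,q[1])),col,1)
for n,o in(("top",(130,190,180,145)),("side",(195,140,140,140))):
    x,y,w,h=o;off=np.array([x,y]);im=cv2.resize(ims[n][y:y+h,x:x+w],None,fx=4,fy=4,interpolation=cv2.INTER_CUBIC)
    for z in(0,.13):
        c=[(.082,.118,z),(.082,-.118,z),(-.068,-.118,z),(-.068,.118,z)]
        for i in range(4): seg(im,n,c[i],c[(i+1)%4],(0,255,0))
    X=-.067-p[4];c=[(X,.1095,.01),(X,.1095,.06),(X,-.1095,.06),(X,-.1095,.01)]
    for i in range(4): seg(im,n,c[i],c[(i+1)%4],(255,0,0))
    for nn,col in((0,(0,0,255)),(.0095,(255,0,255))):
        c=[lidpt(p[5],.157,nn,.123),lidpt(p[5],.157,nn,-.123),lidpt(p[5],.003,nn,-.123),lidpt(p[5],.003,nn,.123)]
        for i in range(4): seg(im,n,c[i],c[(i+1)%4],col)
    cv2.imwrite(f"pics/ov_{n}.png",im)
E
sed -i 's/^p=r.x/p=r.x; np.save("p.npy",p)/' fit.py; sed -i 's/^from station import bot, imaging/from station import bot, imaging as _im\nimport functools\nclass imaging: capture=_im.capture; regions_of=_im.regions_of; get_calibration=functools.lru_cache(_im.get_calibration)/' h.py
python3 -c "
from go import *
to(-.15,0,.185);st()"
```

```text
target [0.393  0.1708 0.185 ] offset [-5.677 -6.58   0.007] turn -9.854
t 1.0 chest-frame tcp mm [-13.3 412.5 185.3] F [ 0.06 -0.17 -1.69] Fx -0.05
```

View pics/ov_top.png

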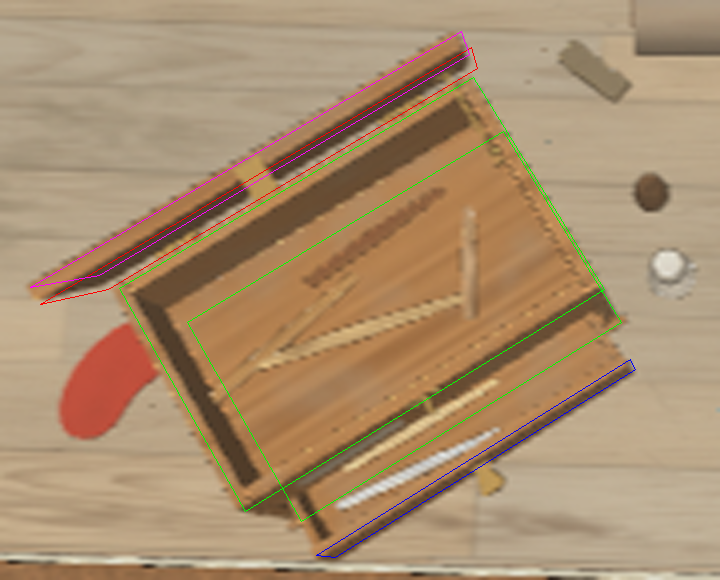

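View pics/ov_side.png

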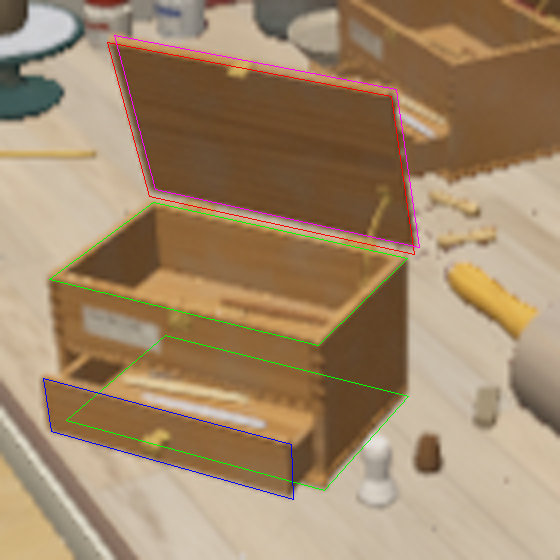

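```bash
python3 -m pendant '{"offset":[[-5.68,-6.58,0],[-5.68,-6.58,0],[-5.68,-6.58,0],[-5.68,-6.58,0],[-5.68,-6.58,0],[-5.68,-6.58,0],[-5.68,-6.58,0],[-5.68,-6.58,0],[-5.68,-6.58,0],[-5.68,-6.58,0],[-5.68,-6.58,0],[-5.68,-6.58,0]],"turn":[-9.85,-9.85,-9.85,-9.85,-9.85,-9.85,-9.85,-9.85,-9.85,-9.85,-9.85,-9.85]}' 0 10; python3 -c "
from go import *
st();to(-.15,0,.055)"
```

```text
time_s: 2.2
eef_pos: [0.393, 0.1715, 0.1855]
eef_rot: [-0.293, 0.956, 0.0, 0.0]
ft_force: [0.5, 0.5, 0.0]
opening: 0.0047
t 2.2 chest-frame tcp mm [-149.6    0.6  185.5] F [0.49 0.48 0.04] Fx 0.67
target [0.393  0.1708 0.055 ] offset [ 0.009 -0.013  2.609] turn 0.002
```

```bash
python3 -m pendant '{"offset":[[0,0,0.9],[0,0,1.8],[0,0,2.4],[0,0,2.6],[0,0,2.6]],"turn":[0,0,0,0,0]}' 0; python3 -c "
from go import *
st();crop('side',195,140,140,140,4,'s2')"
```

```text
time_s: 2.7
eef_pos: [0.3916, 0.1716, 0.054]
eef_rot: [-0.294, 0.956, 0.0, -0.002]
ft_force: [-0.8, -0.2, 0.9]
opening: 0.0004
t 2.7 chest-frame tcp mm [-150.7    1.4   54. ] F [-0.76 -0.19  0.93] Fx -0.74
```

View pics/s2.png

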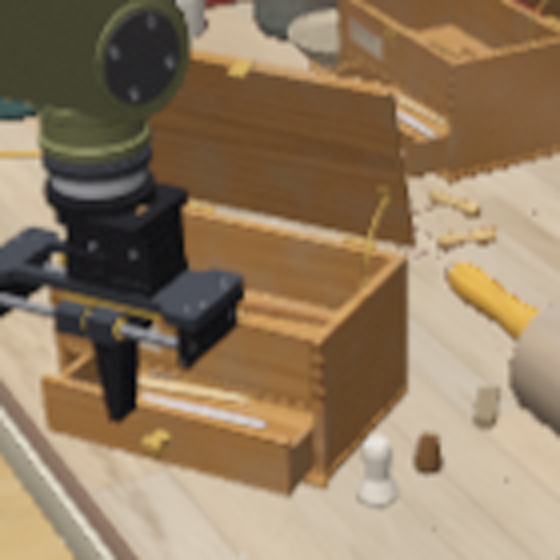

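```bash
python3 -m pendant '{"offset":[[-0.2,0,0],[-0.4,0,0],[-0.6,0,0],[-0.66,0,0],[-0.72,0,0],[-0.78,0,0],[-0.84,0,0],[-0.9,0,0],[-0.96,0,0],[-1.0,0,0]],"turn":[0,0,0,0,0,0,0,0,0,0]}' 0; python3 -c "
from go import *
st();crop('side',195,140,140,140,4,'s3')"
```

```text
time_s: 3.75
eef_pos: [0.4347, 0.1988, 0.0553]
eef_rot: [-0.293, 0.956, 0.0, -0.0]
ft_force: [0.8, -0.5, -0.1]
opening: 0.0002
t 3.75 chest-frame tcp mm [-99.7  -0.2  55.3] F [ 0.82 -0.54 -0.11] Fx 0.37
```

View pics/s3.png

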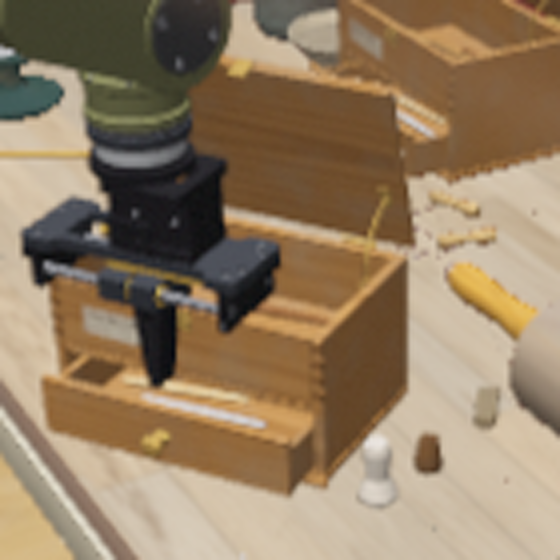

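```bash
python3 -c "
from go import *
s=bot.observe();t=s['eef_pos'];print(t,(proj('side',t)-[195,140])*4)
for x in (-.12,-.110,-.1,-.09,-.08): print(x,((proj('side',world(p,(x,0,.055)))-[195,140])*4).round(),((proj('side',world(p,(x,0,.06)))-[195,140])*4).round())
im=imaging.capture('side');crop('side',205,200,80,70,9,'s4',im);crop('top',190,240,110,95,7,'t4')
"
```

```text
[0.43495305 0.1989214  0.05545727] [[163.5802468  413.03070005]]
-0.12 [[149. 427.]] [[148. 421.]]
-0.11 [[156. 420.]] [[155. 415.]]
-0.1 [[163. 414.]] [[163. 408.]]
-0.09 [[170. 407.]] [[170. 402.]]
-0.08 [[177. 401.]] [[176. 396.]]
```

View pics/s4.png

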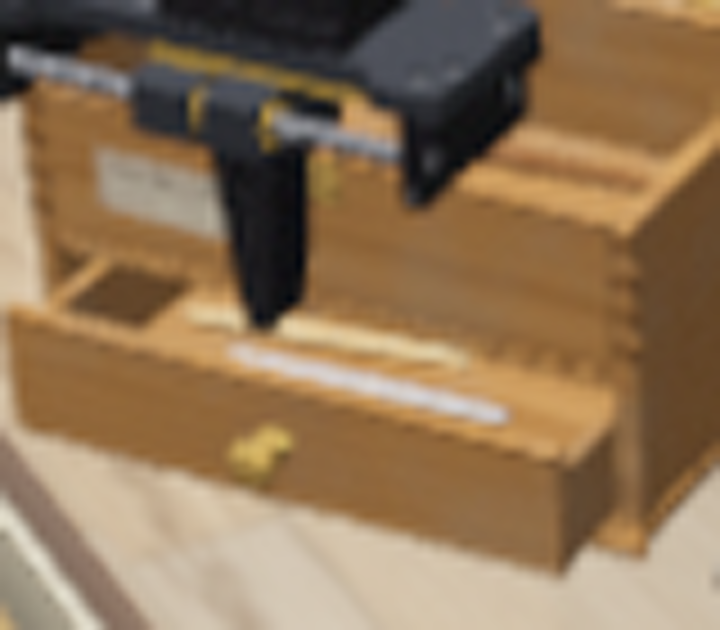

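View pics/t4.png

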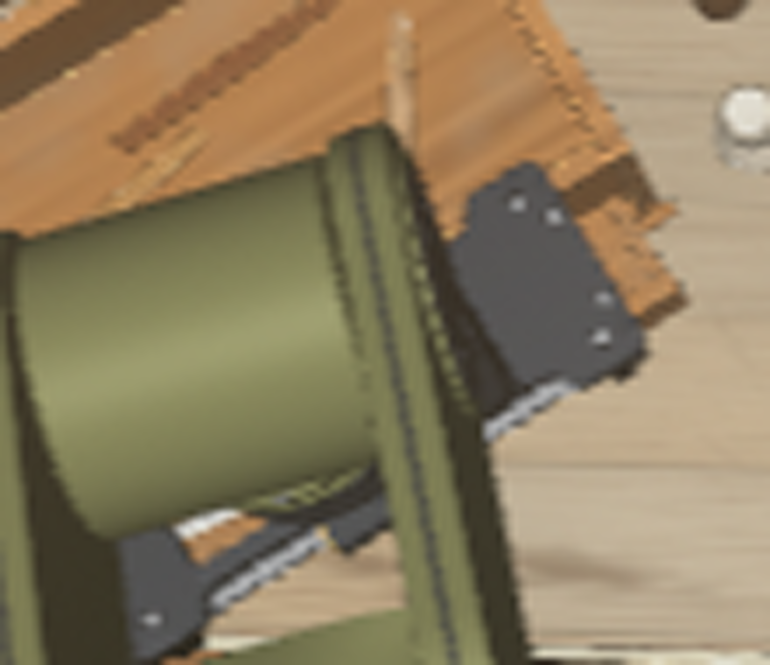

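```bash
python3 -c "
from go import *
t=np.array([.27465,.58842,.18424]);print(proj('side',t),proj('top',t))
crop('side',90,60,90,120,5,'s00',cv2.imread('pics/side0.png'))
"
```

```text
[[140.97229684 170.08559036]] [[ 47.23328594 370.71355808]]
```

View pics/s00.png

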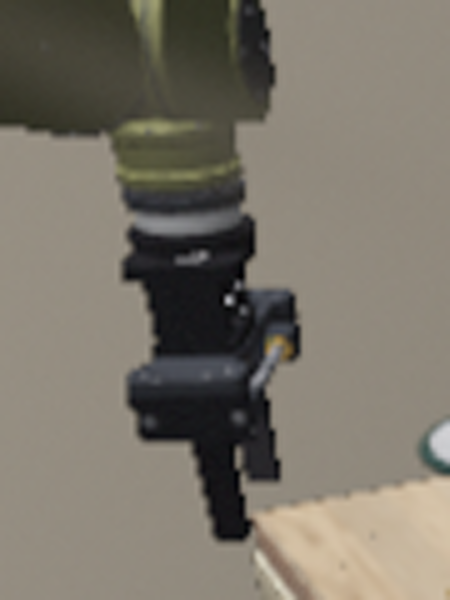

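```bash
python3 -m pendant '{"offset":[[0.3,0,0],[0.6,0,0],[0.9,0,0],[1.1,0,0],[1.1,0,0.1],[1.1,0,0.2],[1.1,0,0.3],[1.1,0,0.4],[1.1,0,0.4],[1.1,0,0.4]],"turn":[0,0,0,0,0,0,0,0,0,0]}' 0; python3 -c "
from go import *
st();crop('side',195,160,120,110,6,'s5')
t=bot.observe()['eef_pos'];print((proj('side',t)-[195,160])*6)"
```

```text
time_s: 4.9
eef_pos: [0.389, 0.1679, 0.0351]
eef_rot: [-0.293, 0.956, 0.0, -0.0]
ft_force: [-0.5, 0.1, -0.1]
opening: 0.0004
t 4.9 chest-frame tcp mm [-1.549e+02 -1.000e-01  3.510e+01] F [-0.55  0.06 -0.08] Fx -0.42
[[188.68715784 588.19398192]]
```

View pics/s5.png

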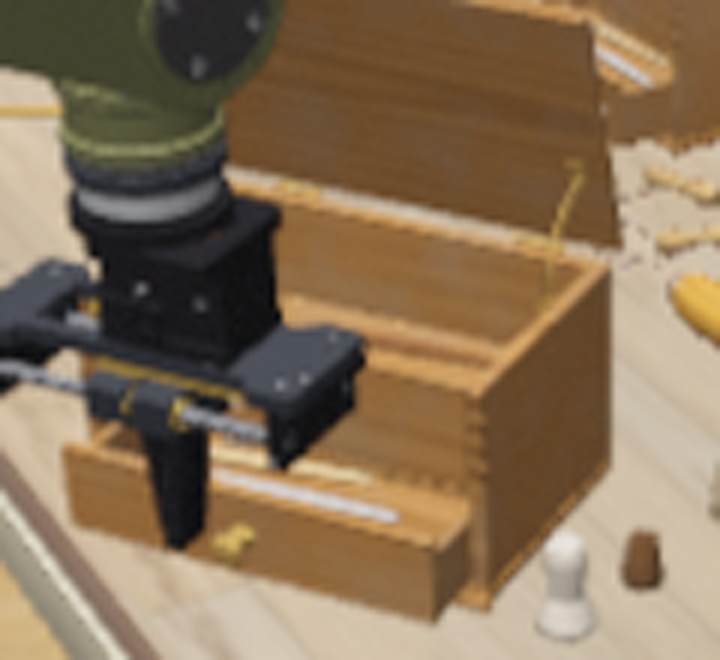

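```bash
python3 -m pendant '{"offset":[[-0.2,0,0.1],[-0.4,0,0.1],[-0.6,0,0.1],[-0.7,0,0.1],[-0.76,0,0.1],[-0.82,0,0.1],[-0.88,0,0.1],[-0.94,0,0.1],[-1.0,0,0.1],[-1.06,0,0.1],[-1.1,0,0.1]],"turn":[0,0,0,0,0,0,0,0,0,0,0]}' 0; python3 -c "
from go import *
st();crop('side',195,160,120,110,6,'s6')"
```

```text
time_s: 6.05
eef_pos: [0.4347, 0.1988, 0.0303]
eef_rot: [-0.293, 0.956, 0.0, -0.0]
ft_force: [-0.2, 0.5, 0.9]
opening: 0.0006
t 6.05 chest-frame tcp mm [-99.7  -0.1  30.3] F [-0.19  0.46  0.9 ] Fx 0.1
```

View pics/s6.png

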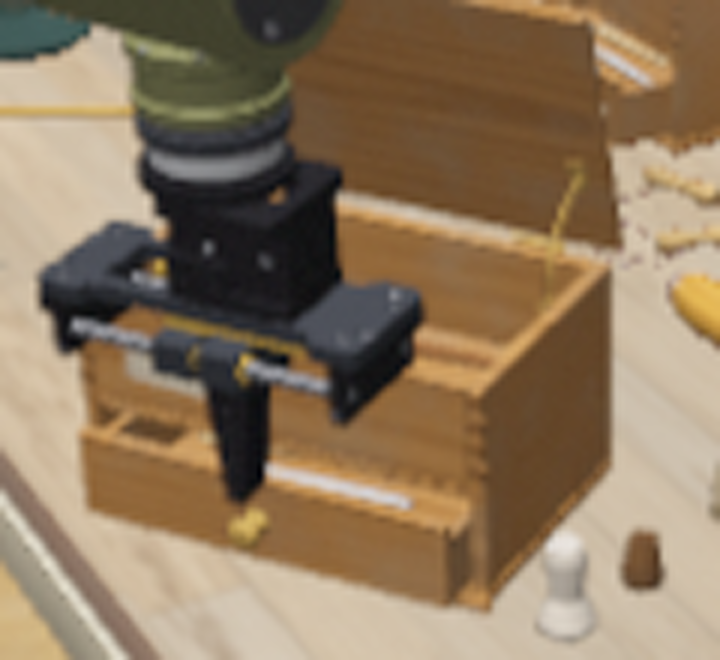

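```bash
python3 -c "
from go import *
for d in (.005,.01,.015,.02,.025,.033): print(d,((proj('side',[world(p,(-.067-d,.1095,.06)),world(p,(-.067-d,-.1095,.06)),world(p,(-.067-d,-.1095,.01))])-[195,160])*6).round().tolist())
t=np.array([.4347,.1988,.0303])
for z in (.0303,.05,.055): print(z,(proj('side',[t[0],t[1],z])-[195,160])*6)
# body right-front-lower corner candidates
for z in (.11,.12,.13,.14): print(z,((proj('side',[world(p,(-.0997-.0375,-.09,z)),world(p,(-.0997+.0375,-.09,z))])-[195,160])*6).round().tolist())
"
```

```text
0.005 [[94.0, 419.0], [461.0, 515.0], [464.0, 597.0]]
0.01 [[89.0, 424.0], [456.0, 520.0], [460.0, 602.0]]
0.015 [[83.0, 428.0], [451.0, 525.0], [455.0, 607.0]]
0.02 [[78.0, 433.0], [447.0, 530.0], [450.0, 612.0]]
0.025 [[72.0, 437.0], [442.0, 535.0], [446.0, 618.0]]
0.033 [[63.0, 444.0], [434.0, 543.0], [438.0, 626.0]]
0.0303 [[248.75027755 541.02625775]]
0.05 [[245.82590857 508.80777573]]
0.055 [[245.07653738 500.55177168]]
0.11 [[356.0, 485.0], [432.0, 412.0]]
0.12 [[355.0, 468.0], [431.0, 395.0]]
0.13 [[354.0, 450.0], [431.0, 377.0]]
0.14 [[353.0, 431.0], [430.0, 360.0]]
```

```bash
python3 -m pendant '{"offset":[[-0.04,0,0],[-0.08,0,0],[-0.12,0,0],[-0.16,0,0],[-0.19,0,0],[-0.2,0,0],[-0.2,0,0]],"turn":[0,0,0,0,0,0,0]}' 0; python3 -c "
from go import *
st();crop('side',195,160,120,110,6,'s7')"
```

```text
time_s: 6.8
eef_pos: [0.4429, 0.2044, 0.0303]
eef_rot: [-0.293, 0.956, 0.0, 0.0]
ft_force: [0.4, -0.8, 0.3]
opening: 0.0004
t 6.8 chest-frame tcp mm [-89.8  -0.1  30.3] F [ 0.41 -0.84  0.3 ] Fx -0.14
```

View pics/s7.png

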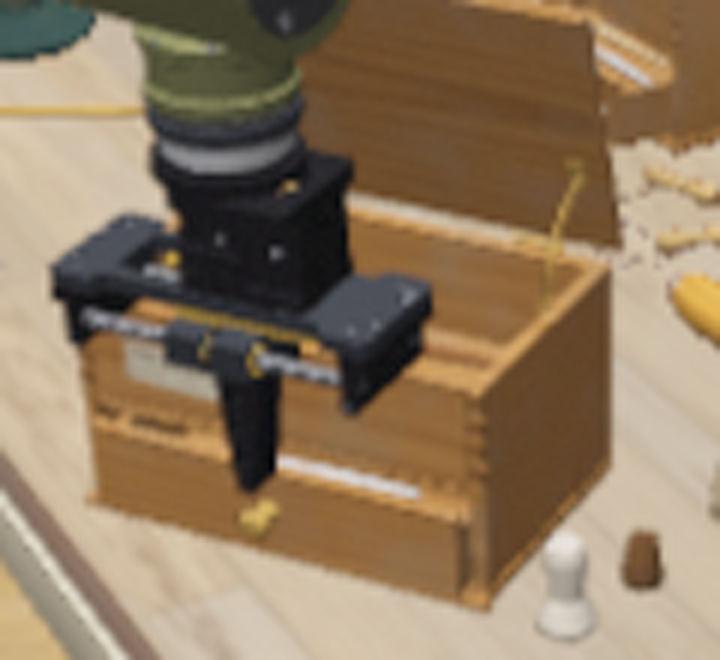

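```bash
python3 -m pendant '{"offset":[[-0.02,0,0],[-0.04,0,0],[-0.06,0,0],[-0.08,0,0],[-0.08,0,0]],"turn":[0,0,0,0,0]}' 0; python3 -c "
from go import *
st();crop('side',195,160,120,110,6,'s8')"
```

```text
time_s: 7.35
eef_pos: [0.4463, 0.2067, 0.0304]
eef_rot: [-0.293, 0.956, 0.0, 0.0]
ft_force: [-0.9, 0.3, -0.4]
opening: 0.0001
t 7.35 chest-frame tcp mm [-85.7  -0.2  30.4] F [-0.95  0.29 -0.38] Fx -0.62
```

View pics/s8.png

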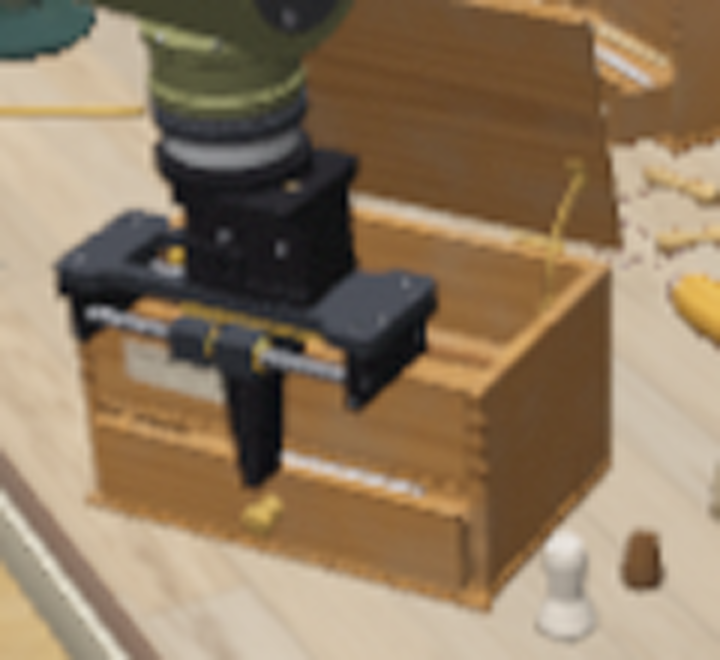

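```bash
python3 -m pendant '{"offset":[[-0.02,0,0],[-0.04,0,0],[-0.06,0,0],[-0.06,0,0]],"turn":[0,0,0,0]}' 0; python3 -c "
from go import *
st()"; python3 -m pendant '{"offset":[[-0.02,0,0],[-0.04,0,0],[-0.04,0,0]],"turn":[0,0,0]}' 0; python3 -c "
from go import *
st();crop('side',195,160,120,110,6,'s9')"
```

```text
time_s: 7.8
eef_pos: [0.4488, 0.2083, 0.0304]
eef_rot: [-0.293, 0.956, 0.0, 0.0]
ft_force: [1.4, -0.1, 0.4]
opening: 0.0002
t 7.8 chest-frame tcp mm [-82.7  -0.2  30.4] F [ 1.38 -0.15  0.37] Fx 1.06
time_s: 8.1
eef_pos: [0.4505, 0.2094, 0.0304]
eef_rot: [-0.293, 0.956, 0.0, 0.0]
ft_force: [-0.5, 0.4, -0.5]
opening: 0.0005
t 8.1 chest-frame tcp mm [-80.7  -0.2  30.4] F [-0.46  0.36 -0.47] Fx -0.18
```

View pics/s9.png

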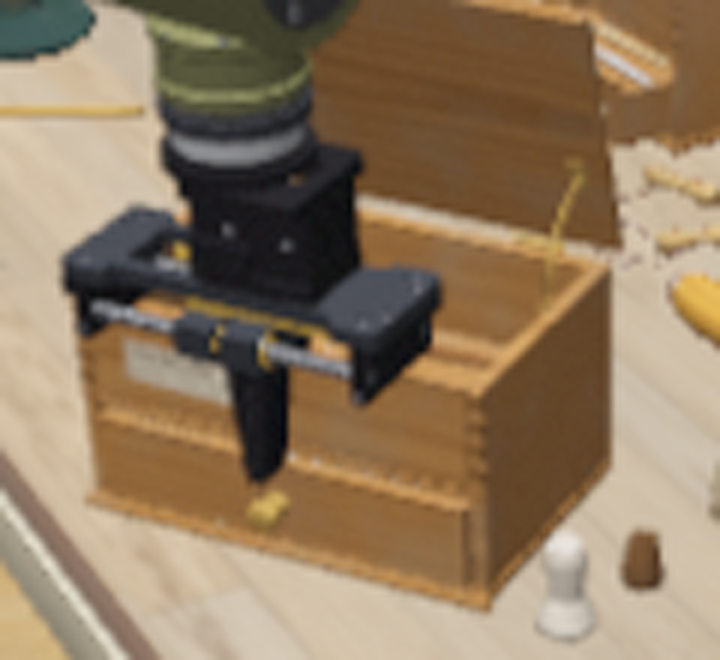

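```bash
for i in 1 ; do python3 -m pendant '{"offset":[[-0.02,0,0],[-0.04,0,0],[-0.04,0,0]],"turn":[0,0,0]}' 0 | grep force; python3 -c "
from go import *
st()"; python3 -m pendant '{"offset":[[-0.02,0,0],[-0.02,0,0]],"turn":[0,0]}' 0|grep force; done; python3 -c "
from go import *
st();crop('side',195,160,120,110,6,'s10')"
```

```text
ft_force: [0.2, -1.1, 0.4]
t 8.45 chest-frame tcp mm [-78.7  -0.2  30.4] F [ 0.16 -1.14  0.37] Fx -0.51
ft_force: [0.0, -0.8, 0.3]
t 8.65 chest-frame tcp mm [-77.8  -0.2  30.4] F [ 0.01 -0.78  0.28] Fx -0.42
```

View pics/s10.png

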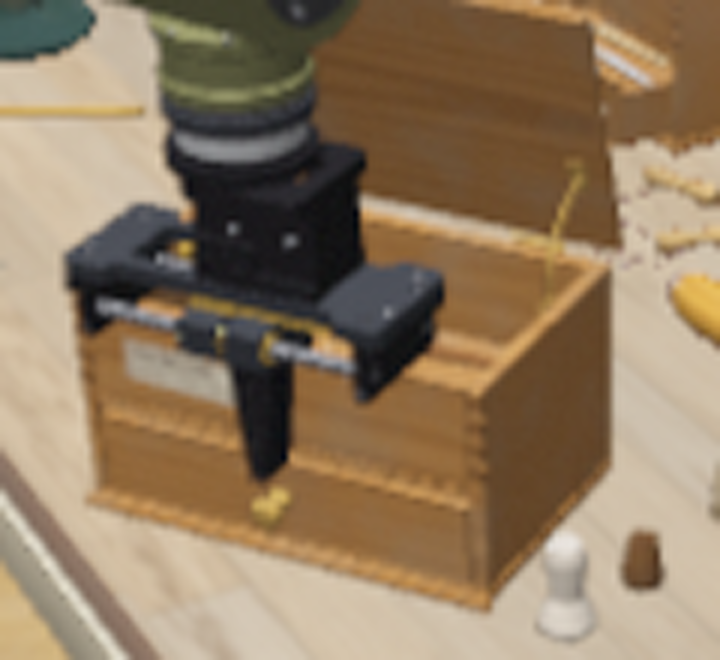

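Still closing slightly; another couple of millimetres, checking the force.

```bash
python3 -m pendant '{"offset":[[-0.02,0,0],[-0.02,0,0]],"turn":[0,0]}' 0 | grep force; python3 -c "
from go import *
st()"; python3 -m pendant '{"offset":[[-0.02,0,0],[-0.02,0,0]],"turn":[0,0]}' 0|grep force;  python3 -c "
from go import *
st();crop('side',195,160,120,110,6,'s11')"
```

```text
ft_force: [-3.1, -1.2, 1.8]
t 8.9 chest-frame tcp mm [-77.3  -0.1  30.3] F [-3.12 -1.21  1.85] Fx -3.26
ft_force: [-7.4, -5.5, 6.7]
t 9.1 chest-frame tcp mm [-77.6  -0.1  30.4] F [-7.37 -5.45  6.7 ] Fx -9.16
```

View pics/s11.png

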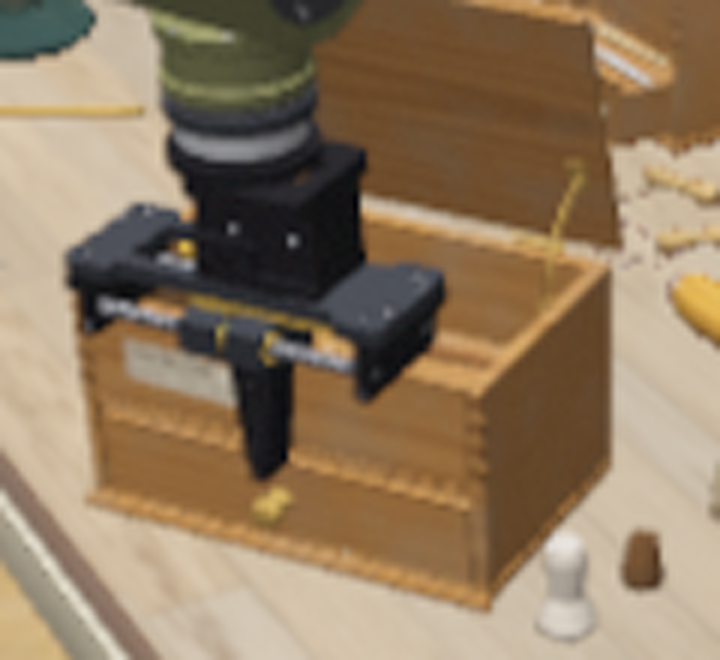

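```bash
python3 -m pendant '{"offset":[[0.05,0,0],[0.3,0,0],[0.8,0,0],[0.8,0,0],[0.8,0,-0.9],[0.8,0,-1.8],[0.8,0,-2.7],[0.8,0,-3.6],[0.8,0,-4.5],[0.8,0,-5.4],[0.8,0,-6.3],[0.8,0,-7.0],[0.8,0,-7.4],[0.8,0,-7.4]],"turn":[0,0,0,0,0,0,0,0,0,0,0,0,0,0]}' 0; python3 -c "
from go import *
st();to(.135,0,.4);crop('side',195,140,140,140,4,'s12');crop('top',130,190,180,145,4,'t12')"
```

```text
time_s: 10.55
eef_pos: [0.4226, 0.1902, 0.4045]
eef_rot: [-0.293, 0.956, 0.0, 0.004]
ft_force: [-0.2, -0.3, 0.3]
opening: 0.0005
t 10.55 chest-frame tcp mm [-114.6   -0.5  404.5] F [-0.18 -0.27  0.32] Fx -0.3
target [0.629  0.3305 0.4   ] offset [-4.991  0.012  0.128] turn -0.004
```

View pics/s12.png

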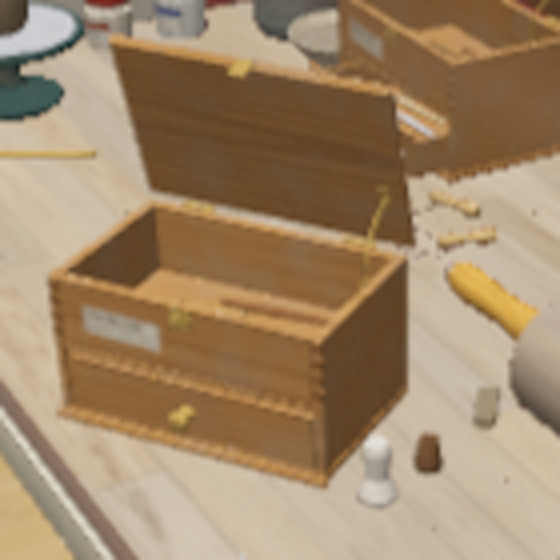

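View pics/t12.png

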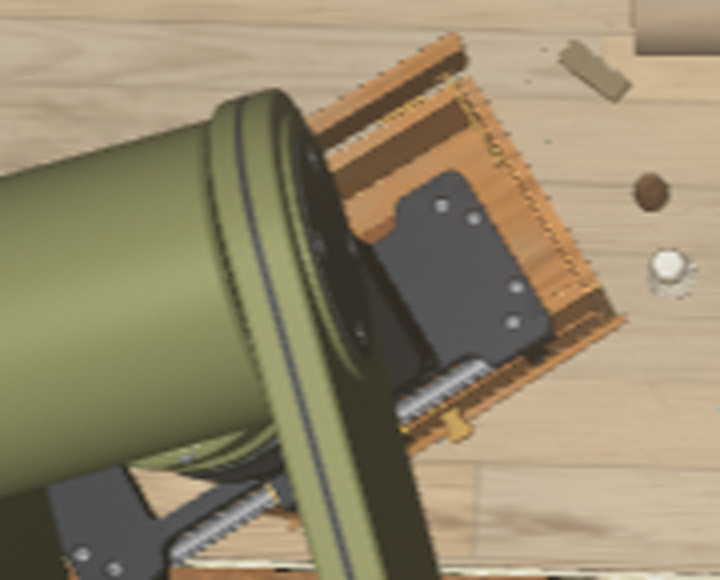

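```bash
python3 -m pendant '{"offset":[[-0.8,0,0],[-1.6,0,0],[-2.4,0,0],[-3.2,0,0],[-4.0,0,0],[-4.6,0,0],[-4.9,0,0],[-4.9,0,0],[-4.9,0,0.8],[-4.9,0,1.6],[-4.9,0,2.4],[-4.9,0,2.9],[-4.9,0,2.9]],"turn":[0,0,0,0,0,0,0,0,0,0,0,0,0]}' 0; python3 -c "
from go import *
st();crop('side',195,100,140,140,4,'s13');
t=bot.observe()['eef_pos'];print((proj('side',[t,t+[0,0,.024]])-[195,100])*4)
print((proj('side',world(p,(-.087,0,.035)))-[195,140])*4)"
```

```text
time_s: 11.95
eef_pos: [0.6205, 0.3252, 0.2478]
eef_rot: [-0.293, 0.956, -0.001, -0.006]
ft_force: [0.5, -0.4, -0.9]
opening: 0.0003
t 11.95 chest-frame tcp mm [125.    0.4 247.8] F [ 0.5  -0.37 -0.92] Fx 0.2
[[295.79034587 228.70122492]
 [294.67322043 200.20132904]]
[[174.01118521 427.3127874 ]]
```

View pics/s13.png

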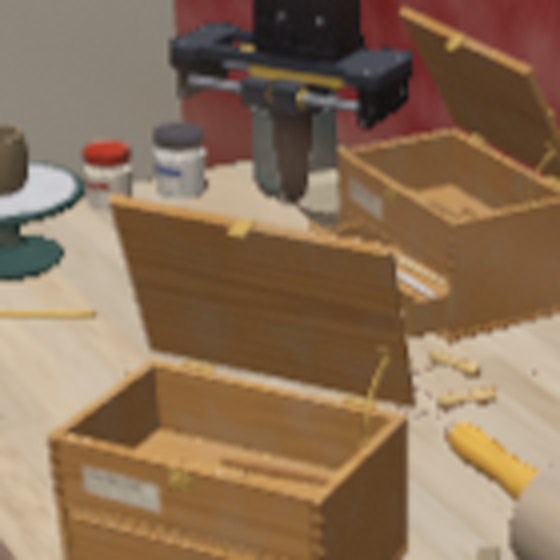

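```bash
python3 -m pendant '{"offset":[[0,0,0.3],[0,0,0.5],[0,0,0.5]],"turn":[0,0,0]}' 0|head -2; python3 -c "
from go import *
st()
q=bot.observe()['eef_pos'];
x0=((q[0]-p[0])*np.cos(p[2])+(q[1]-p[1])*np.sin(p[2]));z0=q[2]
r=.12
for a in np.arange(1.5,-.01,-.05):
    x=.085-r*np.cos(a)+.0095*np.sin(a)+.01; z=.1305+r*np.sin(a)+.0095*np.cos(a)-.024
    print(round(a,2),'x',round((x0-x)/.05,2),'z',round((z0-z)/.05,2))
"
```

```text
time_s: 12.3
eef_pos: [0.6237, 0.3268, 0.2291]
t 12.3 chest-frame tcp mm [ 1.285e+02 -1.000e-01  2.291e+02] F [ 0.38 -0.06 -0.22] Fx 0.28
1.5 x 0.65 z 0.05
1.45 x 0.77 z 0.05
1.4 x 0.89 z 0.06
1.35 x 1.01 z 0.07
1.3 x 1.13 z 0.09
1.25 x 1.25 z 0.12
1.2 x 1.36 z 0.15
1.15 x 1.48 z 0.18
1.1 x 1.59 z 0.23
1.05 x 1.7 z 0.28
1.0 x 1.81 z 0.33
0.95 x 1.91 z 0.39
0.9 x 2.01 z 0.45
0.85 x 2.11 z 0.52
0.8 x 2.21 z 0.6
0.75 x 2.3 z 0.68
0.7 x 2.38 z 0.76
0.65 x 2.47 z 0.85
0.6 x 2.54 z 0.94
0.55 x 2.62 z 1.04
0.5 x 2.68 z 1.14
0.45 x 2.75 z 1.24
0.4 x 2.81 z 1.34
0.35 x 2.86 z 1.45
0.3 x 2.91 z 1.56
0.25 x 2.95 z 1.67
0.2 x 2.98 z 1.79
0.15 x 3.01 z 1.91
0.1 x 3.04 z 2.02
0.05 x 3.06 z 2.14
-0.0 x 3.07 z 2.26
```

```bash
python3 -m pendant '{"offset":[[0.3,0,0.03],[0.6,0,0.05],[0.68,0,0.06],[0.76,0,0.07],[0.84,0,0.08],[0.92,0,0.09],[1.0,0,0.1],[1.07,0,0.11],[1.14,0,0.12],[1.21,0,0.14],[1.28,0,0.16],[1.35,0,0.18],[1.42,0,0.2],[1.48,0,0.22],[1.48,0,0.22]],"turn":[0,0,0,0,0,0,0,0,0,0,0,0,0,0,0]}' 0; python3 -c "
from go import *
st();crop('side',195,100,140,140,4,'s14')"
```

```text
time_s: 13.8
eef_pos: [0.5625, 0.2853, 0.2191]
eef_rot: [-0.293, 0.956, -0.0, -0.0]
ft_force: [-0.2, 0.5, 0.0]
opening: 0.0005
t 13.8 chest-frame tcp mm [ 5.450e+01 -2.000e-01  2.191e+02] F [-0.17  0.53  0.03] Fx 0.16
```

View pics/s14.png

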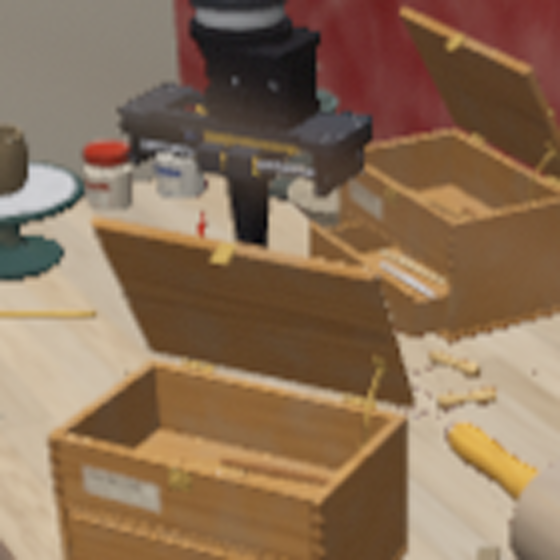

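```bash
python3 -m pendant '{"offset":[[0.06,0,0.02],[0.11,0,0.05],[0.17,0,0.07],[0.22,0,0.1],[0.28,0,0.12],[0.33,0,0.15],[0.38,0,0.18],[0.43,0,0.21],[0.48,0,0.24],[0.53,0,0.27],[0.58,0,0.3],[0.63,0,0.34],[0.68,0,0.38],[0.73,0,0.42],[0.78,0,0.46],[0.82,0,0.5],[0.86,0,0.54],[0.9,0,0.58],[0.95,0,0.62],[0.99,0,0.67]],"turn":[0,0,0,0,0,0,0,0,0,0,0,0,0,0,0,0,0,0,0,0]}' 0; python3 -c "
from go import *
st();crop('side',195,100,140,140,4,'s15')"
```

```text
time_s: 15.85
eef_pos: [0.5218, 0.2577, 0.1857]
eef_rot: [-0.293, 0.956, 0.0, 0.0]
ft_force: [-1.2, -0.7, 0.4]
opening: 0.0006
t 15.85 chest-frame tcp mm [  5.4  -0.2 185.7] F [-1.24 -0.68  0.42] Fx -1.41
```

View pics/s15.png

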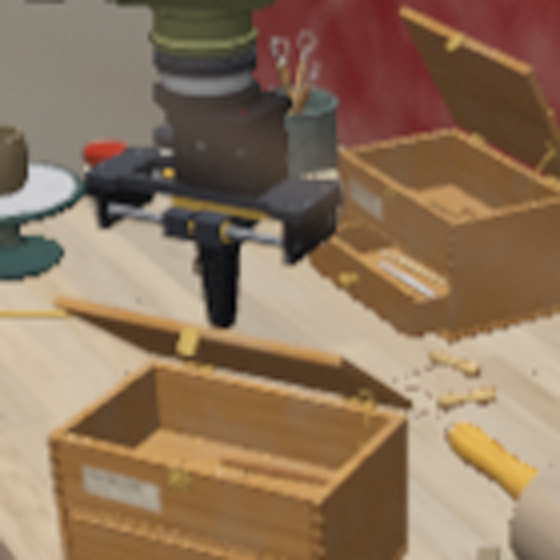

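```bash
python3 -m pendant '{"offset":[[0.04,0,0.04],[0.08,0,0.09]],"turn":[0,0]}' 0|head -2; python3 -c "
from go import *
from fit import lidpt
st();crop('side',195,100,140,140,4,'s16')
for a in np.arange(0,.8,.1): print(a.round(1),((proj('side',[world(p,lidpt(a,.157,.0095,.123)),world(p,lidpt(a,.157,.0095,-.123))])-[195,100])*4).round().tolist())"
```

```text
time_s: 16.1
eef_pos: [0.5186, 0.2555, 0.1813]
t 16.1 chest-frame tcp mm [  1.6  -0.2 181.3] F [ 0.54  0.12 -0.1 ] Fx 0.52
0.0 [[37.0, 427.0], [320.0, 495.0]]
0.1 [[36.0, 408.0], [321.0, 476.0]]
0.2 [[37.0, 388.0], [322.0, 455.0]]
0.3 [[38.0, 368.0], [325.0, 434.0]]
0.4 [[41.0, 348.0], [328.0, 412.0]]
0.5 [[45.0, 327.0], [333.0, 391.0]]
0.6 [[50.0, 307.0], [338.0, 369.0]]
0.7 [[56.0, 288.0], [344.0, 349.0]]
```

View pics/s16.png

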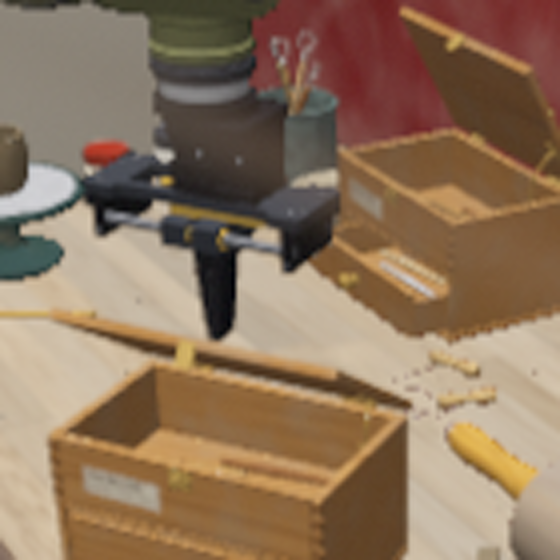

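```bash
python3 -m pendant '{"offset":[[0.04,0,0.05],[0.08,0,0.1],[0.11,0,0.15],[0.14,0,0.2],[0.18,0,0.25],[0.21,0,0.3],[0.24,0,0.35],[0.27,0,0.4],[0.3,0,0.45],[0.32,0,0.51],[0.35,0,0.56],[0.37,0,0.62],[0.39,0,0.67],[0.41,0,0.73],[0.42,0,0.78],[0.44,0,0.83],[0.45,0,0.88]],"turn":[0,0,0,0,0,0,0,0,0,0,0,0,0,0,0,0,0]}' 0; python3 -c "
from go import *
st();crop('side',195,100,140,140,4,'s17')"
```

```text
time_s: 17.85
eef_pos: [0.5, 0.2429, 0.1371]
eef_rot: [-0.293, 0.956, 0.0, 0.0]
ft_force: [-0.3, -0.2, -0.3]
opening: 0.0003
t 17.85 chest-frame tcp mm [-21.   -0.2 137.1] F [-0.26 -0.22 -0.31] Fx -0.34
```

View pics/s17.png

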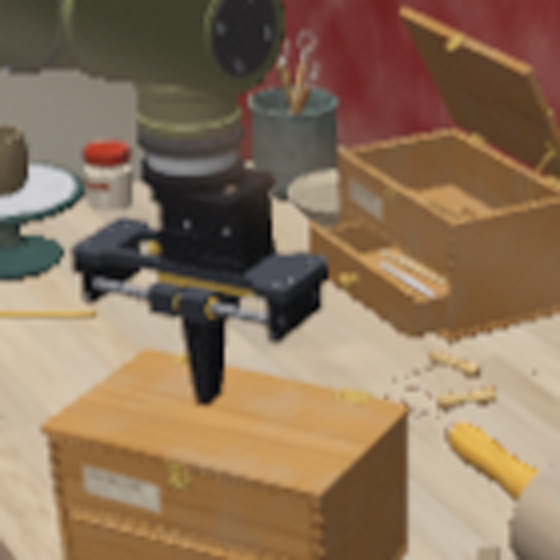

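```bash
python3 -m pendant '{"offset":[[0.1,0,0.1],[0.2,0,0.2],[0.3,0,0.27],[0.3,0,0.32],[0.3,0,0.35],[0.3,0,0.35]],"turn":[0,0,0,0,0,0]}' 0; python3 -m pendant '{"offset":[[0,0,0.03],[0,0,0.03]],"turn":[0,0]}' 0 | grep -E "force|pos";python3 -m pendant '{"offset":[[0,0,0.03],[0,0,0.03]],"turn":[0,0]}' 0 | grep -E "force|pos"; python3 -c "
from go import *
st();crop('side',195,100,140,140,4,'s18')"
```

```text
time_s: 18.5
eef_pos: [0.4875, 0.2345, 0.1197]
eef_rot: [-0.293, 0.956, -0.0, -0.0]
ft_force: [-0.6, 0.5, 0.2]
opening: 0.0008
eef_pos: [0.4877, 0.2346, 0.1183]
ft_force: [-0.4, 0.2, -0.6]
eef_pos: [0.4875, 0.2345, 0.1167]
ft_force: [-0.1, 0.5, -0.0]
t 18.9 chest-frame tcp mm [-36.   -0.2 116.7] F [-0.11  0.53 -0.04] Fx 0.2
```

View pics/s18.png

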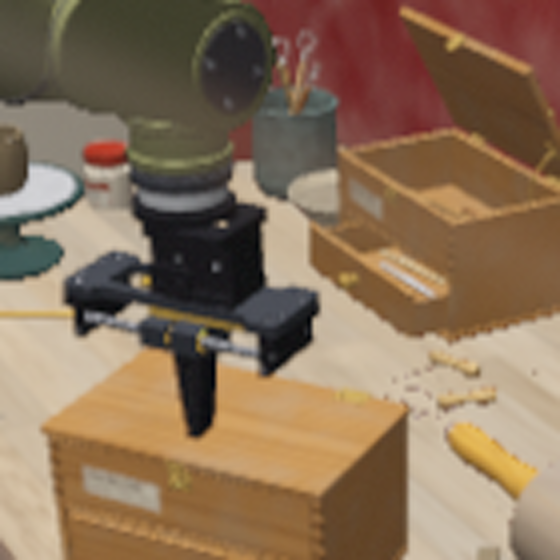

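```bash
for i in 1; do python3 -m pendant '{"offset":[[0,0,0.02],[0,0,0.02]],"turn":[0,0]}' 0 | grep -E "force|pos";python3 -m pendant '{"offset":[[0,0,0.02],[0,0,0.02]],"turn":[0,0]}' 0 | grep -E "force|pos"; done
```

```text
eef_pos: [0.4875, 0.2345, 0.1157]
ft_force: [-1.2, 0.5, 1.2]
eef_pos: [0.4875, 0.2346, 0.1147]
ft_force: [-0.5, 0.2, -0.8]
```

```bash
python3 -m pendant '{"offset":[[0,0,0.02],[0,0,0.02]],"turn":[0,0]}' 0 | grep -E "force|pos";python3 -m pendant '{"offset":[[0,0,0.02],[0,0,0.02]],"turn":[0,0]}' 0 | grep -E "force|pos"
```

```text
eef_pos: [0.4875, 0.2345, 0.1137]
ft_force: [-0.9, 0.0, 0.3]
eef_pos: [0.4875, 0.2345, 0.1127]
ft_force: [0.3, -0.1, -0.1]
```

```bash
python3 -m pendant '{"offset":[[0,0,0.02],[0,0,0.02]],"turn":[0,0]}' 0 | grep -E "force|pos";python3 -m pendant '{"offset":[[0,0,0.02],[0,0,0.02]],"turn":[0,0]}' 0 | grep -E "force|pos"; python3 -c "
from go import *
crop('side',205,170,90,80,8,'s19')"
```

```text
eef_pos: [0.4875, 0.2345, 0.1117]
ft_force: [0.8, 0.8, -0.3]
eef_pos: [0.4877, 0.2346, 0.111]
ft_force: [-0.4, 0.6, 1.2]
```

View pics/s19.png

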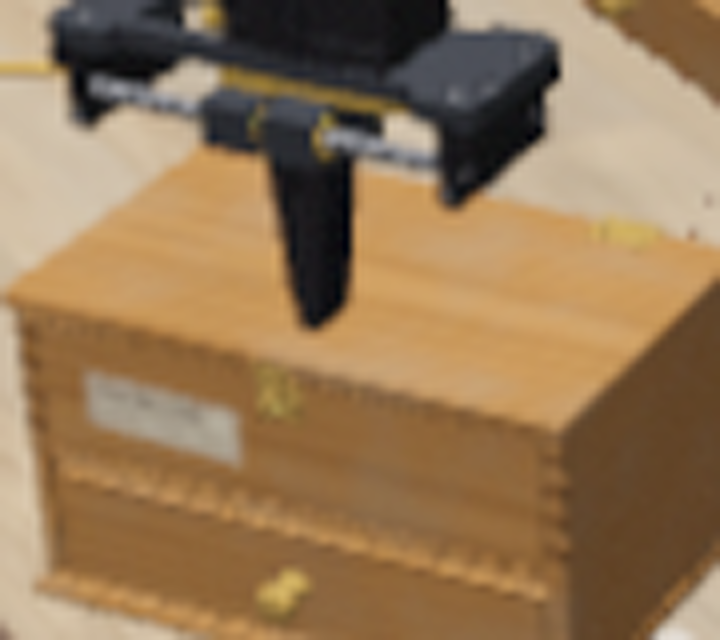

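```bash
python3 -m pendant '{"offset":[[0,0,0.02],[0,0,0.02]],"turn":[0,0]}' 0 | grep -E "force|pos"
```

```text
eef_pos: [0.4877, 0.2346, 0.1109]
ft_force: [-1.5, -0.7, 5.9]
```

```bash
python3 -m pendant '{"offset":[[0,0,-0.05],[0,0,-0.5],[0,0,-1.3],[0,0,-2.1],[0.6,0,-2.8],[1.3,0,-3.0],[2.0,0,-3.0],[2.0,0.8,-3.0],[2.0,1.6,-3],[2.0,2.4,-3],[2.0,3.2,-3],[2,4,-3],[2,4.8,-3],[2,4.8,-3]],"turn":[0,0,0,0,0,0,0,0,0,0,0,0,0,0]}' 0; python3 -c "
from go import *
st();im=imaging.capture('side');crop('side',200,180,100,90,8,'s20',im);crop('top',130,190,180,145,4,'t20')
cv2.imwrite('pics/sfull.png',im)"
```

```text
time_s: 21.8
eef_pos: [0.2677, 0.3799, 0.2595]
eef_rot: [-0.296, 0.955, 0.0, -0.0]
ft_force: [0.4, 0.1, 0.1]
opening: 0.0005
t 21.8 chest-frame tcp mm [-136.5  243.4  259.5] F [0.43 0.11 0.07] Fx 0.42
```

View pics/s20.png

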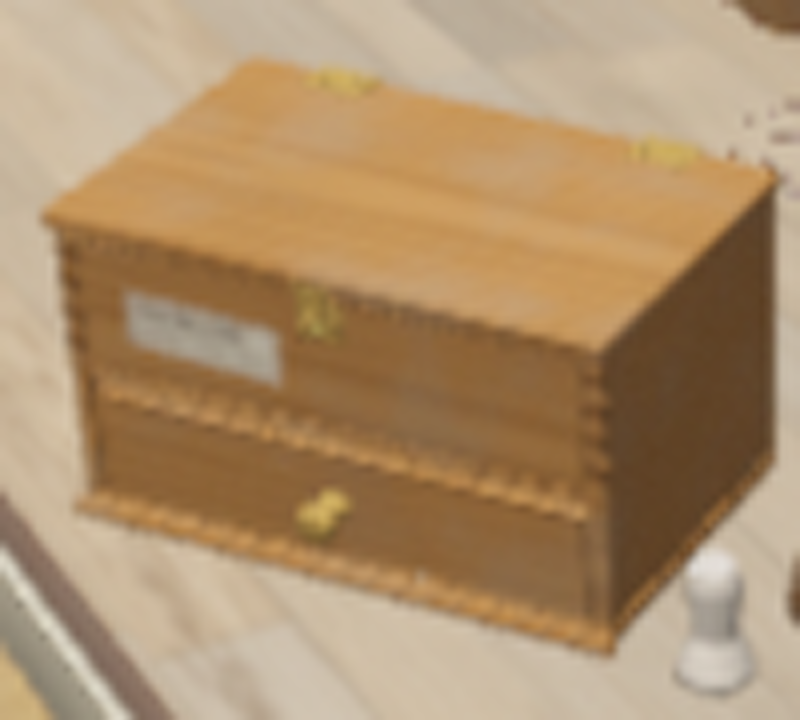

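View pics/t20.png

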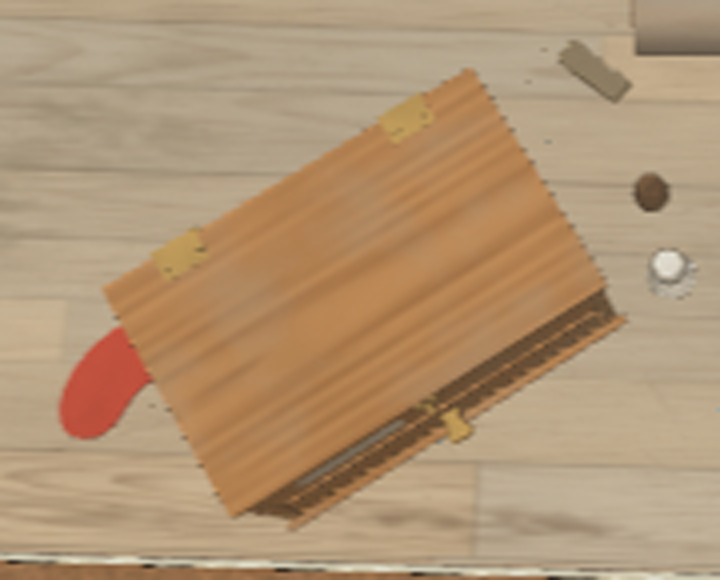

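```bash
python3 -c "
from go import *
im=cv2.imread('pics/sfull.png');crop('',205,220,50,45,14,'s21',im)
im=imaging.capture('top');crop('',190,255,100,72,8,'t21',im)
o=np.array([205,220])
def L(n,o,s,*P): print(((proj(n,[world(p,q) for q in P])-o)*s).round().tolist())
for n,o,s in (('side',[205,220],14),('top',[190,255],8)):
  print(n)
  for y in (.1095,.06,0): 
    print('y',y);L(n,o,s,(-.068,y,.06),(-.067,y,.06),(-.070,y,.06),(-.073,y,.06),(-.067,y,.01),(-.068,y,.008),(-.074,y,.008),(-.074,y,0))
"
```

```text
side
y 0.1095
[[91.0, 130.0], [93.0, 128.0], [86.0, 134.0], [78.0, 140.0], [116.0, 313.0], [114.0, 322.0], [99.0, 335.0], [103.0, 364.0]]
y 0.06
[[276.0, 178.0], [278.0, 176.0], [271.0, 182.0], [264.0, 189.0], [298.0, 363.0], [296.0, 372.0], [282.0, 385.0], [285.0, 414.0]]
y 0
[[506.0, 238.0], [509.0, 236.0], [502.0, 243.0], [494.0, 249.0], [524.0, 424.0], [523.0, 434.0], [509.0, 447.0], [511.0, 477.0]]
top
y 0.1095
[[96.0, 495.0], [94.0, 492.0], [99.0, 501.0], [104.0, 509.0], [134.0, 500.0], [137.0, 503.0], [147.0, 520.0], [153.0, 521.0]]
y 0.06
[[240.0, 406.0], [238.0, 403.0], [243.0, 411.0], [248.0, 420.0], [272.0, 415.0], [275.0, 418.0], [284.0, 434.0], [289.0, 436.0]]
y 0
[[412.0, 299.0], [411.0, 296.0], [416.0, 304.0], [421.0, 313.0], [437.0, 312.0], [439.0, 315.0], [449.0, 331.0], [453.0, 334.0]]
```

View pics/s21.png

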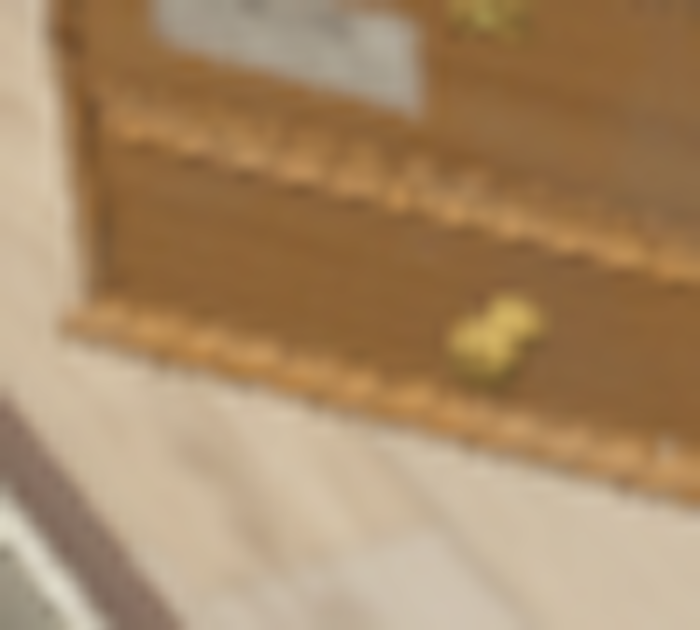

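View pics/t21.png

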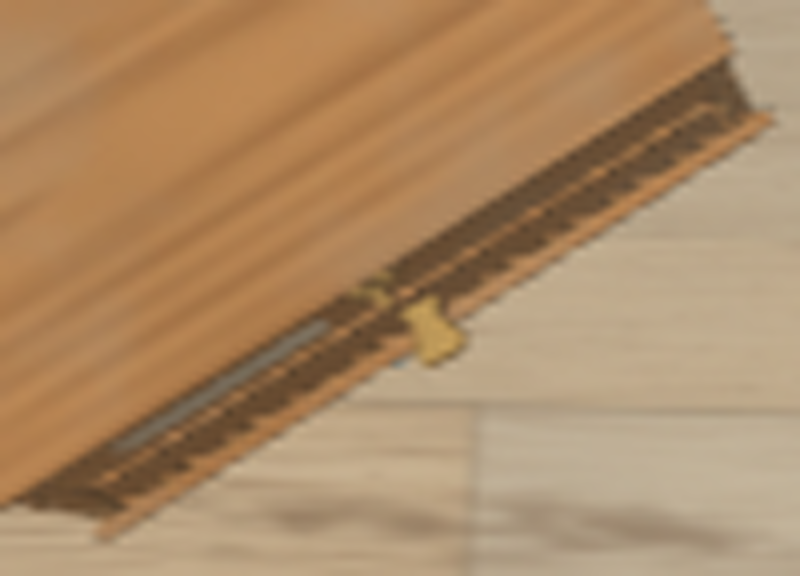

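```bash
python3 -c "
from go import *
from scipy.ndimage import map_coordinates
ims=[imaging.capture('top').astype(float) for _ in range(1)]
g=ims[0].mean(2)
e=np.array([np.cos(0),0])
# world-parametrised: sample along chest x line at z=.06 for many y, average
xs=np.arange(-.130,-.040,.001)
acc=[]
for y in np.r_[np.arange(-.095,-.03,.002),np.arange(.03,.1,.002)]:
    q=proj('top',[world(p,(x,y,.06)) for x in xs]); acc.append(map_coordinates(g,[q[:,1],q[:,0]],order=1))
m=np.mean(acc,0)
for x,v in zip(xs,m): print(round(x*1e3),round(v),end=' | ')
# where foot edges map onto z=.06 plane along x
for P in ((-.067,0,.06),(-.067,0,.01),(-.068,0,.008),(-.074,0,.008),(-.074,0,0),(-.072,0,.14),(-.072,0,.13)):
    w=ray('top',proj('top',world(p,P))[0],.06)-[p[0],p[1],0]; print(P,round(1e3*(w[0]*np.cos(p[2])+w[1]*np.sin(p[2])),1))
"
```

```text
-130 158 | -129 158 | -128 158 | -127 158 | -126 159 | -125 159 | -124 159 | -123 159 | -122 160 | -121 161 | -120 162 | -119 163 | -118 163 | -117 163 | -116 163 | -115 162 | -114 161 | -113 161 | -112 160 | -111 160 | -110 160 | -109 160 | -108 160 | -107 161 | -106 161 | -105 161 | -104 161 | -103 161 | -102 162 | -101 162 | -100 162 | -99 162 | -98 162 | -97 162 | -96 163 | -95 163 | -94 163 | -93 163 | -92 164 | -91 164 | -90 164 | -89 163 | -88 163 | -87 163 | -86 162 | -85 162 | -84 162 | -83 161 | -82 156 | -81 145 | -80 132 | -79 124 | -78 123 | -77 125 | -76 123 | -75 115 | -74 103 | -73 92 | -72 84 | -71 80 | -70 78 | -69 78 | -68 78 | -67 78 | -66 82 | -65 90 | -64 97 | -63 97 | -62 91 | -61 87 | -60 89 | -59 91 | -58 90 | -57 87 | -56 84 | -55 86 | -54 96 | -53 110 | -52 121 | -51 126 | -50 128 | -49 129 | -48 130 | -47 129 | -46 129 | -45 129 | -44 129 | -43 129 | -42 131 | -41 132 | (-0.067, 0, 0.06) -67.0
(-0.067, 0, 0.01) -75.4
(-0.068, 0, 0.008) -76.7
(-0.074, 0, 0.008) -82.4
(-0.074, 0, 0) -83.7
(-0.072, 0, 0.14) -57.3
(-0.072, 0, 0.13) -59.2
```

```bash
python3 -c "
from go import *
now=imaging.capture('side');old=cv2.imread('pics/side0.png');tn=imaging.capture('top');to_=cv2.imread('pics/top0.png')
def m(o,n,x,y,w,h):
    t=o[y:y+h,x:x+w];S=n[y-4:y+h+4,x-4:x+w+4]
    s=10;R=cv2.matchTemplate(cv2.resize(S,None,fx=s,fy=s,interpolation=3),cv2.resize(t,None,fx=s,fy=s,interpolation=3),cv2.TM_CCOEFF_NORMED)
    _,v,_,l=cv2.minMaxLoc(R);print(round(v,3),(np.array(l)-40)/s)
m(old,now,266,230,16,32); m(old,now,280,215,20,30); m(old,now,212,215,25,14);m(to_,tn,272,262,16,12)
m(old,now,283,245,12,22);m(old,now,296,246,12,14);m(to_,tn,140,270,20,32);m(to_,tn,286,230,20,30)
"
```

```text
0.747 [ 1. -1.]
0.985 [ 0. -1.]
0.964 [0. 0.]
0.784 [0. 0.]
1.0 [0. 0.]
1.0 [0. 0.]
1.0 [0. 0.]
1.0 [0. 0.]
```

```bash
python3 -c "
import cv2,numpy as np
a=cv2.imread('pics/sidec1.png');b=cv2.imread('pics/s12.png')
def g(x,y,w,h):
    A=a[y:y+h,x:x+w].mean(2).astype(np.float32);B=b[y:y+h,x:x+w].mean(2).astype(np.float32)
    W=np.eye(2,3,dtype=np.float32);c,W=cv2.findTransformECC(A,B,W,cv2.MOTION_TRANSLATION);print(round(c,4),(W[:,2]/4).round(3),np.abs(A-B).max())
g(150,30,150,150);g(50,200,270,140);g(325,260,100,210);g(350,30,80,230)
d=cv2.absdiff(a,b);cv2.imwrite('pics/diff.png',d*3)
"
```

```text
0.9998 [0.    0.001] 4.0
0.9999 [-0.003  0.   ] 3.6666718
0.9999 [-0.     0.002] 3.6666641
0.9999 [-0.001  0.002] 3.6666718
```

View pics/diff.png

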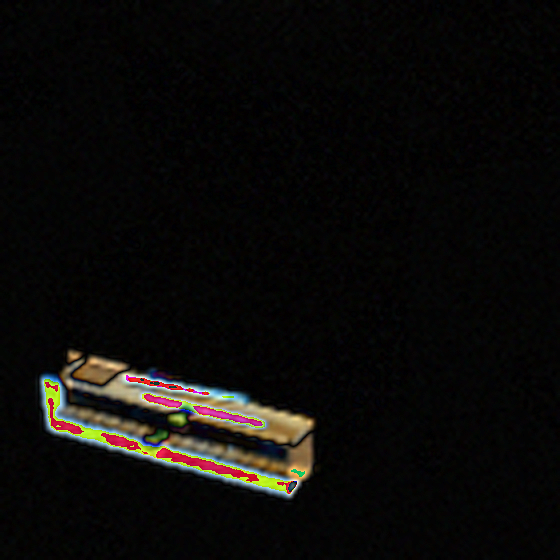

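```bash
cat > prof.py <<'E'
from go import *
from scipy.ndimage import map_coordinates
g=imaging.capture('side').astype(float).mean(2)
zs=np.arange(-.02,.16,.001)
acc=[]
for y in np.r_[np.arange(-.09,-.03,.002),np.arange(.03,.09,.002)]:
    q=proj('side',[world(p,(-.067,y,z)) for z in zs]); acc.append(map_coordinates(g,[q[:,1],q[:,0]],order=1))
m=np.mean(acc,0)
for z,v in zip(zs,m): print(round(z*1e3),round(v),end=' | ')
print()
c=imaging.get_calibration('side')['world_from_camera'][:3,3]
def toz(P): # intersect ray with chest plane x=-.067
    w=world(p,P); n=np.array([np.cos(p[2]),np.sin(p[2]),0]); o=world(p,(-.067,0,0)); d=w-c; t=((o-c)@n)/(d@n); return round(1e3*(c+t*d)[2],1)
for P in ((-.074,0,0),(-.074,0,.008),(-.067,0,.01),(-.067,0,.06),(-.068,0,.06),(-.070,0,.06),(-.072,0,.13),(-.072,0,.14)): print(P,toz(P))
E
python3 prof.py
```

```text
-20 184 | -19 184 | -18 184 | -17 184 | -16 184 | -15 184 | -14 184 | -13 184 | -12 184 | -11 184 | -10 184 | -9 184 | -8 184 | -7 185 | -6 184 | -5 183 | -4 180 | -3 176 | -2 170 | -1 162 | 0 154 | 1 145 | 2 138 | 3 132 | 4 130 | 5 129 | 6 130 | 7 132 | 8 134 | 9 136 | 10 136 | 11 134 | 12 131 | 13 127 | 14 122 | 15 118 | 16 114 | 17 109 | 18 106 | 19 104 | 20 102 | 21 101 | 22 100 | 23 99 | 24 99 | 25 99 | 26 99 | 27 99 | 28 100 | 29 100 | 30 100 | 31 100 | 32 100 | 33 99 | 34 99 | 35 99 | 36 100 | 37 100 | 38 100 | 39 100 | 40 100 | 41 99 | 42 99 | 43 99 | 44 98 | 45 98 | 46 98 | 47 98 | 48 99 | 49 99 | 50 100 | 51 100 | 52 100 | 53 100 | 54 99 | 55 99 | 56 99 | 57 98 | 58 98 | 59 99 | 60 103 | 61 109 | 62 116 | 63 122 | 64 126 | 65 127 | 66 126 | 67 124 | 68 121 | 69 118 | 70 115 | 71 113 | 72 110 | 73 108 | 74 106 | 75 104 | 76 103 | 77 101 | 78 100 | 79 100 | 80 100 | 81 101 | 82 102 | 83 104 | 84 105 | 85 107 | 86 109 | 87 113 | 88 116 | 89 119 | 90 123 | 91 125 | 92 126 | 93 127 | 94 127 | 95 127 | 96 126 | 97 126 | 98 125 | 99 125 | 100 124 | 101 124 | 102 123 | 103 122 | 104 122 | 105 121 | 106 121 | 107 121 | 108 121 | 109 120 | 110 119 | 111 116 | 112 114 | 113 111 | 114 108 | 115 105 | 116 103 | 117 101 | 118 100 | 119 100 | 120 99 | 121 99 | 122 99 | 123 98 | 124 98 | 125 98 | 126 98 | 127 98 | 128 97 | 129 96 | 130 95 | 131 95 | 132 95 | 133 95 | 134 96 | 135 98 | 136 103 | 137 109 | 138 118 | 139 126 | 140 133 | 141 139 | 142 143 | 143 146 | 144 148 | 145 150 | 146 151 | 147 151 | 148 152 | 149 151 | 150 151 | 151 151 | 152 151 | 153 151 | 154 150 | 155 150 | 156 150 | 157 150 | 158 150 | 159 149 | 
(-0.074, 0, 0) -5.7
(-0.074, 0, 0.008) 2.4
(-0.067, 0, 0.01) 10.0
(-0.067, 0, 0.06) 60.0
(-0.068, 0, 0.06) 59.3
(-0.07, 0, 0.06) 57.8
(-0.072, 0, 0.13) 126.6
(-0.072, 0, 0.14) 136.7
```

```bash
cat > prof2.py <<'E'
from go import *
from scipy.ndimage import map_coordinates
def prof(im,cam,pts):
    return np.array([map_coordinates(im,[q[:,1],q[:,0]],order=1) for q in (proj(cam,P) for P in pts)])
g=cv2.imread('pics/side0.png').astype(float).mean(2); n=cv2.imread('pics/sfull.png').astype(float).mean(2)
zs=np.arange(-.02,.16,.001)
for y0,y1 in ((-.10,-.03),(.03,.1)):
  P=[[world(p,(-.068,y,z)) for z in zs] for y in np.arange(y0,y1,.002)]
  a=prof(g,'side',P).mean(0);b=prof(n,'side',P).mean(0)
  print(y0,'old 55-85',a[75:106].round().astype(int).tolist());print('  old 118-145',a[138:166].round().astype(int).tolist())
  print('  now -10..20',b[10:41].round().astype(int).tolist());print('  now 55-85',b[75:106].round().astype(int).tolist());print('  now 130-145',b[150:166].round().astype(int).tolist())
E
python3 prof2.py; python3 -c "
import cv2
a=cv2.imread('pics/side0.png')[205:265,200:280];cv2.imwrite('pics/z1.png',cv2.resize(a,None,fx=9,fy=9,interpolation=0))
a=cv2.imread('pics/sfull.png')[205:265,200:280];cv2.imwrite('pics/z2.png',cv2.resize(a,None,fx=9,fy=9,interpolation=0))"
```

```text
-0.1 old 55-85 [150, 151, 151, 150, 150, 151, 153, 155, 156, 156, 154, 150, 144, 136, 129, 122, 116, 112, 109, 107, 105, 103, 102, 101, 100, 100, 101, 102, 103, 104, 105]
  old 118-145 [101, 101, 101, 101, 101, 100, 100, 100, 100, 99, 99, 100, 103, 109, 118, 126, 134, 141, 146, 149, 151, 152, 151, 148, 143, 136, 129, 122]
  now -10..20 [186, 187, 187, 187, 187, 186, 185, 182, 178, 171, 163, 153, 144, 136, 131, 129, 129, 130, 132, 134, 136, 136, 134, 131, 128, 124, 120, 116, 112, 109, 106]
  now 55-85 [98, 98, 98, 97, 97, 98, 102, 109, 116, 123, 126, 127, 126, 123, 120, 116, 112, 110, 107, 105, 104, 102, 101, 100, 99, 99, 100, 101, 102, 103, 104]
  now 130-145 [96, 95, 95, 95, 95, 97, 100, 107, 116, 125, 134, 141, 146, 150, 153, 154]
0.03 old 55-85 [123, 124, 124, 124, 123, 121, 117, 113, 110, 109, 108, 108, 108, 108, 110, 112, 113, 113, 112, 110, 108, 106, 104, 102, 101, 101, 102, 103, 104, 105, 107]
  old 118-145 [103, 101, 100, 100, 99, 99, 99, 99, 99, 99, 99, 101, 104, 111, 120, 128, 136, 140, 141, 138, 132, 124, 114, 102, 92, 84, 80, 78]
  now -10..20 [181, 182, 182, 182, 182, 181, 180, 177, 172, 165, 157, 149, 142, 136, 131, 129, 128, 129, 132, 134, 135, 135, 132, 128, 123, 119, 114, 109, 105, 102, 100]
  now 55-85 [100, 100, 100, 99, 100, 101, 106, 112, 119, 124, 126, 126, 126, 124, 121, 119, 116, 114, 111, 109, 107, 105, 103, 101, 100, 100, 100, 101, 103, 104, 106]
  now 130-145 [97, 96, 96, 96, 96, 97, 99, 103, 109, 115, 122, 129, 134, 138, 142, 144]
```

View pics/z1.png

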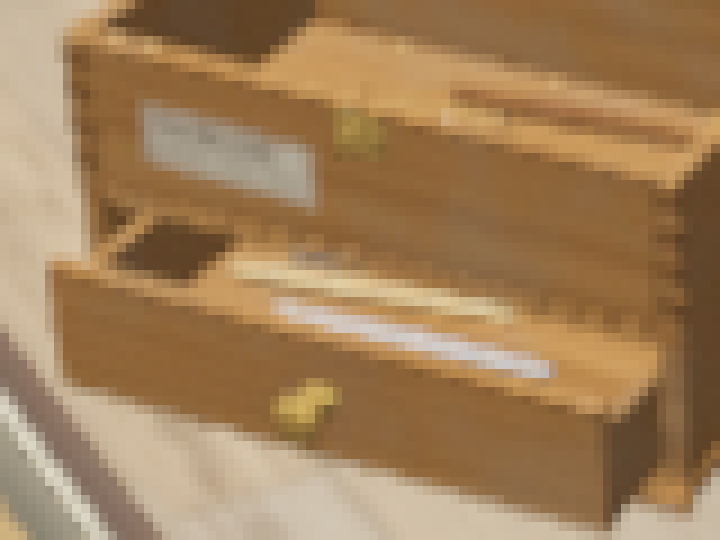

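View pics/z2.png

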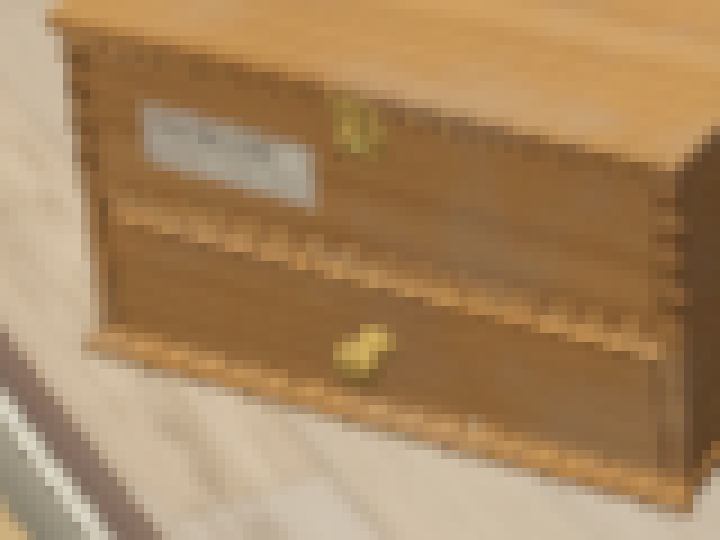

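```bash
python3 -c "
from go import *
t=np.array([.4877,.2346,.14]);c,s=np.cos(p[2]),np.sin(p[2]);ex=np.array([c,s,0]);ey=np.array([-s,c,0])
f=lambda P:((proj('side',P)-[205,170])*8).round().tolist()
print('tip',f([t-.01*ex-.005*ey,t]))
for h in (.078,.083,.088,.093,.098):
  print(h,f([t-.0375*ex-.09*ey+[0,0,h],t+.0375*ex-.09*ey+[0,0,h],t-.0375*ex+.09*ey+[0,0,h]]))
"
```

```text
tip [[317.0, 333.0], [320.0, 318.0]]
0.078 [[470.0, 222.0], [569.0, 139.0], [43.0, 127.0]]
0.083 [[469.0, 210.0], [568.0, 127.0], [42.0, 115.0]]
0.088 [[469.0, 197.0], [568.0, 114.0], [41.0, 103.0]]
0.093 [[468.0, 184.0], [567.0, 102.0], [39.0, 90.0]]
0.098 [[467.0, 171.0], [567.0, 90.0], [38.0, 78.0]]
```

```bash
python3 -c "
from h import *
print(bot.observe()['ft_force'].round(2)); print(bot.sign_off())"
```

```text
[ 0.32 -0.   -0.29]
the job is handed in; nothing more can be done
None
```

I pushed the drawer in first and then tipped the lid over from behind until it lay shut. I handed the job in at about 22 s with the arm clear of everything. I can't confirm that the drawer is home to the last millimetre.

**Drawer:** I pushed it with the closed fingertips at 10–30 mm/s until it stopped firmly, at about 9 N along the push. That slightly exceeds the 8 N at which the chest slides. Side pictures before and after the push still show no shift of the chest (under 0.01 px).
- The last checks of the opening disagree. The top view gives about 1 mm and the side view about 2–3 mm, while pixels are about 2.5 mm.
- The finger may also have met the front wall before the drawer board was fully flush. I could not push further with the lid shut, because the gripper's body would have hit the lid.

**Lid:** I moved it along its arc at about 0.25 rad/s. In the last part it sank under its own weight a little ahead of the fingertip, so I did not control its final speed. I then pressed it lightly to a hard stop (about 6 N), and both cameras show it shut and flat.

**Things around the chest:** The stamp, cone, clay twist and rubber rib matched their first pictures exactly. I did not compare the wooden rib, but the arm never went near it.

**Fingertip height:** The real fingertips sat about 29 mm higher than the reported tool position. My first push therefore passed over the drawer board without touching it, and I set the later heights from the pictures and contact.

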